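# Lay a breakfast place

## Task

Lay a breakfast place on the blue placemat, around the plate that already stands there, for someone who will sit on the robot's side of the island: the fork to the left of the plate and the knife to the right, both pointing straight away from the diner with the handle nearest, and the teaspoon straight across behind the plate with its handle to the right, each centred on the plate and about 3 cm clear of its rim. Stand the amber tumbler behind the knife, in line with it and about 2 cm beyond its tip, and the yellow egg cup in the middle of the plate. Set the tumbler and egg cup down upright without dropping them, and leave the plate, mug, bowl and jam jar where they are.

Things in the scene. Friction and masses are not known exactly. Their poses are not given: they have to be found in the camera images.
- placemat: dark blue placemat with a thin pale border, fixed, 320 mm deep (x) by 380 mm wide (y), 4 mm thick. Origin: centre of its underside, on the worktop; x points away from the diner and the robot (within 0.13 rad), y to the diner's left. It lies left or right of the robot's centre line; on the other side is the pale grey drying mat (340 by 400 mm, 5 mm thick, fixed) with the clean things.
- plate: round white side plate, 164 mm across at the rim, 17 mm high, standing loose on the placemat near its middle. Origin: centre of its underside. Its flat inner floor, about 100 mm across, is 5 mm above the underside. Its own yaw means nothing. 0.32 kg.
- fork: steel fork with a red handle, 180 mm long, lying flat. Origin: middle of its length, on its underside; x axis towards the tines, z up. The handle runs from x = -90 to x = +4 mm and is 15 mm wide and 10 mm thick with flat vertical sides (grip it near x = -10 mm); the head is 23 mm wide and 4 mm thick. 45 g.
- knife: steel table knife with a blue handle, 180 mm long, lying flat. Origin: middle of its length, on its underside; x axis towards the blade's tip (at x = +90 mm), z up. The handle runs from x = -90 to x = +4 mm and is 15 mm wide and 10 mm thick with flat vertical sides (grip it near x = -10 mm); the blade is 17 mm wide and 4 mm thick. 60 g.
- spoon: steel teaspoon with a green handle, 140 mm long, lying flat. Origin: middle of its length, on its underside; x axis towards the spoon's bowl, z up. The handle runs from x = -70 to x = +10 mm and is 13 mm wide and 10 mm thick with flat vertical sides (grip it near x = -5 mm); the bowl is 28 mm wide and 8 mm high. 30 g.
- tumbler: amber glass tumbler standing upright, 90 mm high, 58 mm across at the foot, 66 mm at the rim. Origin: centre of its underside; z up. About 0.2 kg.
- egg_cup: yellow egg cup on a foot, standing upright, 60 mm high; its cup is 48 mm across from 46 mm up to the rim (45 mm at 35 mm up), the foot 42 mm across, the waist 18 mm. Origin: centre of its underside; z up. About 70 g.
- mug: white mug with a handle, 92 mm high, 82 mm across, standing on the drying mat; not to be moved. Origin: centre of its underside, handle towards its +y (to 78 mm from its axis), pointing roughly away from the robot.
- bowl: small blue bowl, 100 mm across, 44 mm high, standing on the drying mat; not to be moved. Origin: centre of its underside.
- jam_jar: jam jar with a pale label and a brass lid, 69 mm across, 92 mm high, standing on the worktop behind the two mats; not to be moved. Origin: centre of its underside.
There are look-alikes about, which are no part of the job. Leave any black or purple look-alike of the fork alone.

How it is judged (in metres and radians):
At the end, for the whole second after the job is handed in: At rest, flat or upright. Fork left, knife right, spoon behind: straight to 0.2 rad, centre lines 104-142 mm from the plate's centre, level with it to 25 mm. Tumbler 126-160 mm ahead of the knife's middle, within 18 mm of its line. Egg cup centred to 15 mm. Plate moved under 15 mm (y of plate in the frame of fork between -0.142 and -0.104 m and x of plate in the frame of fork between -0.025 and 0.025 m and angle between the x axis of each of fork, knife and the x axis of placemat, either way round below 0.2 rad and y of fork in the frame of placemat above 0.06 m and y of plate in the frame of knife between 0.104 and 0.142 m and x of plate in the frame of knife between -0.025 and 0.025 m and y of knife in the frame of placemat below -0.06 m and y of plate in the frame of spoon between 0.104 and 0.142 m and x of plate in the frame of spoon between -0.025 and 0.025 m and angle between the x axis of spoon and the y axis of placemat, either way round below 0.2 rad and x of spoon in the frame of placemat above 0.04 m and angle between each of fork, knife, spoon's own z axis and vertical below 0.12 rad and z of each of fork, knife, spoon, tumbler in the frame of placemat below 0.012 m and x of tumbler in the frame of knife between 0.126 and 0.16 m and y of tumbler in the frame of knife between -0.018 and 0.018 m and angle between each of tumbler, egg_cup's own z axis and vertical below 0.1 rad and horizontal distance between egg_cup and plate below 0.015 m and z of egg_cup in the frame of plate below 0.012 m and distance of plate from where it was at the start of the episode below 0.015 m and linear speed of each of fork, knife, spoon, tumbler, egg_cup below 0.02 m/s); the robot touches nothing.
It fails at once if the plate, mug, bowl or jam jar is pushed or lifted from its place (more than 25 mm) (distance of any of plate, mug, bowl, jam_jar from where it was at the start of the episode above 0.025 m).
It fails at once if the tumbler or the egg cup is dropped (falls free by more than about 2 cm) instead of being set down ((contact force between the fingers and tumbler below 0.1 N and linear speed of tumbler above 0.65 m/s) or (contact force between the fingers and egg_cup below 0.1 N and linear speed of egg_cup above 0.65 m/s)).
It also fails if it takes over 120 s, if anything falls off the work surface, if the arm or the gripper's body presses on something with over 40 N, if the wrist force passes 120 N, or if a joint passes its speed limit or range.

## Robot

A 6-joint arm with a two-finger parallel gripper is mounted at the origin on the work surface. World frame = base frame: x ahead of the robot, y to its left, z up, the work surface at z = 0. Lengths are in mm, angles in degrees, forces in N, time in s.
With the tool pointing down it reaches from about 250 to 725 mm from the base axis. Payload 9.7 kg.
Tool frame: the origin (TCP) lies midway between the tips of the shut fingers; the grasp point (between the pads) lies 19 mm behind it; z points along the fingers, y is the line along which they close (so a half turn about z gives the same grasp; the last joint's range is limited). The gripper opens to 85 mm and grips with 20 to 120 N. Pads are 22 mm wide; open, the fingers measure 114 mm over their backs; the gripper's body (76 mm by 85 mm) begins 54 mm behind the grasp point. The pads swing forward as they close: fully open they stand 13 mm farther back than shut.
Start: joints at [-75.459, 4.979, 10.078, 95.1, 0, 90], TCP at [138.094, -532.379, 199.284] pointing down, gripper open.
Joint ranges: [-179.16, 179.16], [-48.56, 103.87], [-65.8, 70.77], [-126.05, 130.52], [-82.76, 87.17], [-180, 180]. Speed limits (degrees/s): [127.2, 127.2, 147.25, 180, 180, 180].

## Interface

Orientations are given as a 3x3 rotation matrix whose columns are the frame's x, y, z axes.
In Python, from cell import ctrl gives the robot as it stands.
- The arm moves only by the tool apply_moves, never from a script. Its argument "moves" is a list of rows, each a list of 3 entries, a list of its own where there are three numbers: the closure, from 0 (fully open) to 1 (shut), then the shift along the tool's x, y, z in a scale on which 1.0 is 0.75 m, then the turn about the tool's z in normalised numbers (1 is 90 degrees). A call has exactly 8 rows; each row is the pose to reach, as a shift and turn from the pose commanded when the call began, along the tool's axes at that moment; what a row does not reach only later rows make up. A row lasts 1/8 s, in which the tool goes at most 62.5 mm and 10.7 degrees, less where a joint would pass 70% of its speed; a pose out of reach is approached as far as the arm can. No shift or turn number may pass 1 either way. A call with a gripper value outside its range is refused whole. The fingers move at their own pace and stop on an object; the grip force is fixed at half the most. Time passes only in rows, so rows that repeat a pose let the fingers close, or fill a call up. It gives the time, the measured TCP pose, the force, the opening and the grip force at its end, in the units of the state.
- ctrl.sense(): the state, without advancing time (a new reading comes with each control period).
- ctrl.capture(name): name is "side" or "top" or "wrist"; returns a dict with "image" (480x640x3 uint8, blue, green, red), "K" (3x3 intrinsics, pixels), "D" ([k1, k2, p1, p2, k3] as OpenCV has them; the pictures are not rectified), "xyz" and "orientation" of the camera in the world. Camera axes: x right, y down, z forward; pixel columns grow to the right and rows downward; lengths in mm; the calibration is good to about 2 mm. A picture is of the moment at which its call begins. There is no depth.
- ctrl.finish_job(): hands the job in; it is judged then, once.
The state is a dict: "time_s": time; "joints": joint angles; "qd": joint speeds; "joint_torque": joint torques, N m; "tcp_pos": TCP position; "tool_rot": TCP orientation; "force": force on the tool from outside, world axes, zero at the start; "wrist_torque": the same for the moment, N m; "gripper_width": finger opening in mm; "finger_force": force on a finger pad.
Only numpy, scipy, OpenCV 4.12 (cv2) and the standard library are available. Lean on these libraries where they do the work, as an engineer would, in place of code of your own. Each camera call takes 0.05 s, during which the arm holds its last target. There are 200 camera calls.

## Working session

There is one attempt and no reset: what is moved stays moved. The work goes in short steps, Python scripts to look and compute and a tool call to move; the robot and the scene stay as the last step left them, time stands still between calls to the robot, and variables do not carry over. Pictures are saved under pics/ and viewed, at most 14 in all, crops included, and the job is handed in when it is done.

Besides the shell and the picture viewer there is one more tool, called as name(argument=value, ...) on one line, values as JSON. apply_moves: Moves the arm, as the interface text tells. Its arguments: {"type":"object","properties":{"moves":{"type":"array","items":{"type":"array"}}},"required":["moves"]}

```bash
ls; mkdir -p pics
cat > h.py <<'E'
import numpy as np, cv2
from cell import ctrl
def cap(n,save=None):
    c=ctrl.capture(n); c={k:(np.array(v) if k!='image' else v) for k,v in c.items()}
    if save: cv2.imwrite('pics/'+save+'.png',c['image'])
    return c
def ray(c,uv):
    p=cv2.undistortPoints(np.array(uv,float).reshape(-1,1,2),c['K'].astype(float),c['D'].astype(float))[:,0]
    d=np.c_[p,np.ones(len(p))]@c['orientation'].reshape(3,3).T
    return c['xyz'],d
def onplane(c,uv,z):
    o,d=ray(c,uv); return o+d*((z-o[2])/d[:,2])[:,None]
def proj(c,P):
    R=c['orientation'].reshape(3,3); q=(np.array(P,float).reshape(-1,3)-c['xyz'])@R
    return cv2.projectPoints(q,np.zeros(3),np.zeros(3),c['K'].astype(float),c['D'].astype(float))[0][:,0]
E
python3 - <<'E'
from h import *
for n in ['top','side','wrist']:
    c=cap(n,n+'0'); print(n,c['xyz'].round(),c['orientation'].round(3).tolist(),c['K'].tolist())
s=ctrl.sense(); print(s['time_s'],s['tcp_pos'],s['tool_rot'],s['gripper_width'])
E
```

```text
pics
top [ 210.   20. 1551.] [[-0.006, -0.98, 0.199], [-1.0, 0.004, -0.012], [0.011, -0.199, -0.98]] [[537.0514848270407, 0.0, 327.1280921813367], [0.0, 537.0514848270407, 236.8164708845891], [0.0, 0.0, 1.0]]
side [ 472. -767.  779.] [[0.999, -0.029, 0.043], [-0.051, -0.679, 0.733], [0.008, -0.734, -0.679]] [[474.79678226545155, 0.0, 320.4706691100739], [0.0, 474.79678226545155, 241.5124682107057], [0.0, 0.0, 1.0]]
wrist [ 213. -512.  374.] [[0.25, -0.922, -0.296], [-0.968, -0.239, -0.075], [-0.002, 0.306, -0.952]] [[332.84111733431797, 0.0, 324.3730808436148], [0.0, 332.84111733431797, 236.01561095009592], [0.0, 0.0, 1.0]]
0.15 [ 138.01378615 -532.19002984  198.74545558] [[ 9.67982206e-01  2.51018687e-01 -2.61406817e-04]
 [ 2.51018823e-01 -9.67981716e-01  9.73602526e-04]
 [-8.64459218e-06 -1.00804795e-03 -9.99999492e-01]] 85.41167390251391
```

View pics/top0.png

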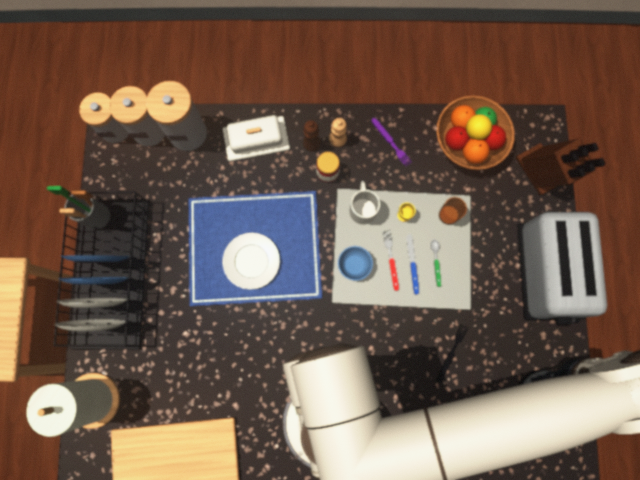

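View pics/side0.png

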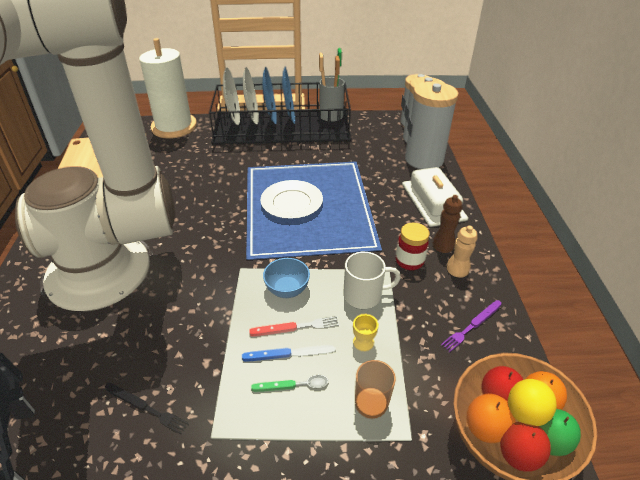

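The top view shows the red fork (392,262), blue knife (413,265), green spoon (437,262), egg cup (407,212) and tumbler (452,210) on the right mat. The plate is at (251,261) on the left mat. The look-alikes are the purple fork (390,138) and the black fork (450,355), neither of which has a red handle. The only other yellow thing is the fruit at (479,127).

```bash
cat > meas.py <<'E'
from h import *
# hue ranges, top-view/side-view ROI (x0,y0,x1,y1)
COL={'fork':((0,8),(172,180)),'knife':((105,125),),'spoon':((50,80),),'egg':((22,34),)}
def mask(c,name,roi,smin=110,vmin=60):
    h=cv2.cvtColor(c['image'],cv2.COLOR_BGR2HSV); m=np.zeros(h.shape[:2],np.uint8)
    for a,b in COL[name]: m|=cv2.inRange(h,(a,smin,vmin),(b,255,255))
    z=np.zeros_like(m); x0,y0,x1,y1=roi; z[y0:y1,x0:x1]=m[y0:y1,x0:x1]
    n,l,st,_=cv2.connectedComponentsWithStats(z); k=1+st[1:,4].argmax(); return (l==k).astype(np.uint8)
def rect(c,name,roi,z,**k):
    m=mask(c,name,roi,**k); ys,xs=np.nonzero(m)
    P=onplane(c,np.c_[xs,ys],z)[:,:2].astype(np.float32); r=cv2.minAreaRect(P)
    mu=P.mean(0); w,v=np.linalg.eigh(np.cov((P-mu).T)); d=v[:,1]; d=d*np.sign(d[0]); t=(P-mu)@d
    return dict(n=len(P),mean=mu.round(1),ext=(t.min().round(1),t.max().round(1)),mid=(mu+d*(t.min()+t.max())/2).round(1),ang=np.degrees(np.arctan2(d[1],d[0])).round(1),size=np.round(r[1],1))
E
python3 - <<'E'
from meas import *
T=cap('top');S=cap('side')
R={'fork':((380,225,402,295),(240,310,345,345)),'knife':((404,230,424,298),(235,335,345,370)),'spoon':((426,230,447,292),(240,365,340,400))}
for n,(a,b) in R.items():
    print(n,'T',rect(T,n,a,15)); print(n,'S',rect(S,n,b,13))
def circ(c,m,z):
    cs,_=cv2.findContours(m,0,1); q=max(cs,key=cv2.contourArea)[:,0]
    P=onplane(c,q,z)[:,:2].astype(np.float32); e=cv2.fitEllipse(P); return np.round(e[0],1),np.round(e[1],1),cv2.minEnclosingCircle(P)
h=cv2.cvtColor(T['image'],cv2.COLOR_BGR2HSV)
def sub(m,roi):
    z=np.zeros_like(m);x0,y0,x1,y1=roi;z[y0:y1,x0:x1]=m[y0:y1,x0:x1];return z
print('egg',circ(T,mask(T,'egg',(395,200,420,225)),65))
print('plateT',circ(T,sub(cv2.inRange(h,(0,0,110),(180,70,255)),(215,225,288,296)),21))
hs=cv2.cvtColor(S['image'],cv2.COLOR_BGR2HSV)
print('plateS',circ(S,sub(cv2.inRange(hs,(0,0,110),(180,70,255)),(256,176,330,225)),21))
print('tumT',circ(T,sub(cv2.inRange(h,(3,110,30),(20,255,255)),(435,195,470,228)),95))
# mat blue region corners
for c,hh,roi in((T,h,(180,185,330,310)),(S,hs,(235,155,385,260))):
    m=sub(cv2.inRange(hh,(100,110,40),(125,255,255)),roi); n,l,st,_=cv2.connectedComponentsWithStats(m); m=(l==1+st[1:,4].argmax())
    ys,xs=np.nonzero(m); P=onplane(c,np.c_[xs,ys],4)[:,:2].astype(np.float32); print('mat',cv2.minAreaRect(P))
a=T['image'][185:310,330:475]; cv2.imwrite('pics/cropT.png',cv2.resize(a,None,fx=5,fy=4.5,interpolation=2))
E
```

```text
fork T {'n': 176, 'mean': array([ 411.7, -190.8], dtype=float32), 'ext': (np.float64(-46.1), np.float64(45.2)), 'mid': array([ 411.3, -190.9]), 'ang': np.float64(7.9), 'size': array([91.3, 16.1])}
fork S {'n': 375, 'mean': array([ 413. , -191.6], dtype=float32), 'ext': (np.float64(-46.1), np.float64(46.4)), 'mid': array([ 413.2, -191.5]), 'ang': np.float64(8.4), 'size': array([92.5, 20.9])}
knife T {'n': 129, 'mean': array([ 402.3, -250.2], dtype=float32), 'ext': (np.float64(-45.7), np.float64(42.0)), 'mid': array([ 400.4, -250.4]), 'ang': np.float64(4.3), 'size': array([87.7, 12.9])}
knife S {'n': 365, 'mean': array([ 399.8, -251.6], dtype=float32), 'ext': (np.float64(-44.2), np.float64(47.4)), 'mid': array([ 401.4, -251.4]), 'ang': np.float64(6.3), 'size': array([91.5, 19.4])}
spoon T {'n': 31, 'mean': array([ 438.5, -316.6], dtype=float32), 'ext': (np.float64(-12.8), np.float64(14.0)), 'mid': array([ 439.1, -316.5]), 'ang': np.float64(6.0), 'size': array([ 8.8, 26.4])}
spoon S {'n': 246, 'mean': array([ 417.4, -317.1], dtype=float32), 'ext': (np.float64(-39.7), np.float64(36.3)), 'mid': array([ 415.7, -317.2]), 'ang': np.float64(3.9), 'size': array([76.1, 14.1])}
egg (array([ 584.9, -224.9]), array([45.4, 57.1]), ((583.6901245117188, -223.63719177246094), 28.802654266357422))
plateT (array([452.9, 220.5]), array([166.6, 167.9]), ((453.04791259765625, 220.4601593017578), 85.19269561767578))
plateS (array([452. , 221.4]), array([161.6, 162.4]), ((452.693115234375, 220.5435333251953), 83.54088592529297))
tumT (array([ 580.7, -352. ]), array([60.1, 84.2]), ((578.987060546875, -351.2910461425781), 41.713111877441406))
mat ((495.1749572753906, 216.65135192871094), (281.1563415527344, 342.1697998046875), 3.1989567279815674)
mat ((494.2977600097656, 214.59791564941406), (285.7890625, 344.04937744140625), 3.202108860015869)
```

View pics/cropT.png

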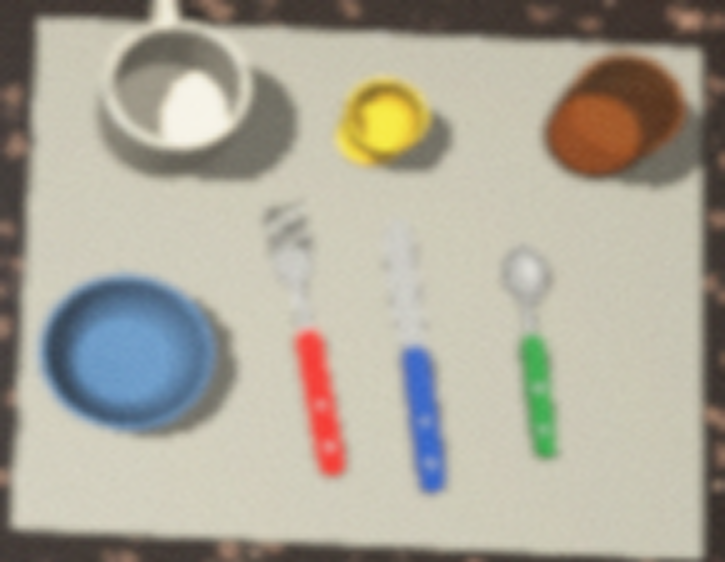

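The crop confirms the three targets: red handle (392,275), blue handle (414,277) and green handle (437,273). Next I'll refine the spoon and knife, the cup and tumbler rims, and the obstacles.

Run:
```python
from meas import *
T=cap('top');S=cap('side')
COL['knife']=((100,130),);COL['spoon']=((45,85),)
for n,a,b in(('knife',(408,250,424,298),(235,335,300,370)),('spoon',(430,250,447,292),(240,365,310,400))):
    print(n,'T',rect(T,n,a,15,smin=70,vmin=35)); print(n,'S',rect(S,n,b,13,smin=90,vmin=40))
print('egg rim',onplane(T,[(407.6,210.6)],65)); print('tum rim',onplane(T,[(455.6,209)],95),'foot',onplane(T,[(449,214.6)],9))
print('mug rim',onplane(T,[(330+178/5,185+88/4.5)],97),'bowl',onplane(T,[(330+128/5,185+355/4.5)],49),'jar lid',onplane(T,[(328,161)],92))
# side: egg, tumbler, sampled by masks
h=cv2.cvtColor(S['image'],cv2.COLOR_BGR2HSV)
m=mask(S,'egg',(345,305,390,360)); ys,xs=np.nonzero(m); print('egg side bbox',xs.min(),xs.max(),ys.min(),ys.max())
m=cv2.inRange(h,(3,110,30),(20,255,255)); m[:355]=0;m[425:]=0;m[:,:345]=0;m[:,405:]=0; ys,xs=np.nonzero(m); print('tum side',xs.min(),xs.max(),ys.min(),ys.max())
for nm,P,hh,r in(('egg',(582,-222),60,24),('tum',(582,-351),90,33)):
    a=np.linspace(0,2*np.pi,60); q=proj(S,np.c_[P[0]+r*np.cos(a),P[1]+r*np.sin(a),np.full(60,hh+5.)]); print(nm,'pred rim',q.min(0),q.max(0))
cv2.imwrite('pics/cropS.png',cv2.resize(S['image'][300:430,330:410],None,fx=4.5,fy=4.5,interpolation=2))
```

```text
knife T {'n': 169, 'mean': array([ 401.1, -250.7], dtype=float32), 'ext': (np.float64(-44.5), np.float64(46.1)), 'mid': array([ 401.9, -250.6]), 'ang': np.float64(4.8), 'size': array([90.6, 15.9])}
knife S {'n': 402, 'mean': array([ 400.7, -251.5], dtype=float32), 'ext': (np.float64(-45.2), np.float64(46.7)), 'mid': array([ 401.4, -251.4]), 'ang': np.float64(5.4), 'size': array([91.8, 20.3])}
spoon T {'n': 125, 'mean': array([ 416.1, -317.8], dtype=float32), 'ext': (np.float64(-39.6), np.float64(36.6)), 'mid': array([ 414.6, -317.9]), 'ang': np.float64(3.6), 'size': array([76.2, 14.6])}
spoon S {'n': 317, 'mean': array([ 417. , -318.4], dtype=float32), 'ext': (np.float64(-39.4), np.float64(36.8)), 'mid': array([ 415.7, -318.5]), 'ang': np.float64(4.0), 'size': array([76.2, 16.6])}
egg rim [[ 587.84446741 -229.57756975   65.        ]]
tum rim [[ 584.56429031 -360.32006414   95.        ]] foot [[ 589.55250822 -362.07091403    9.        ]]
mug rim [[ 597.46740918 -106.82879191   97.        ]] bowl [[437.03803733 -79.17387437  49.        ]] jar lid [[727.70278066  -2.42936137  92.        ]]
egg side bbox 353 377 314 350
tum side 355 394 360 417
egg pred rim [348.37089573 311.85403834] [373.91696287 332.27789911]
tum pred rim [351.030306   356.19765591] [391.14996357 391.16899734]
```

View pics/cropS.png

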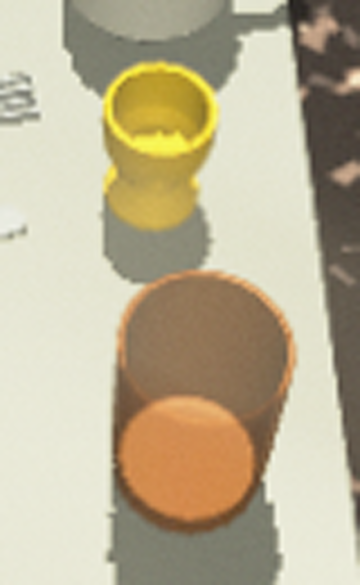

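Both views agree within about 3 mm, and the sizes fit: 91 mm and 76 mm handles, and the plate at 164 mm. Mat yaw is 3.2°, and the plate is at (452.5, 220.8).

```bash
cat > go.py <<'E'
import sys
from h import *
# args: x y z yaw ; prints tool shift and turn from the measured pose
def go(x,y,z,yaw):
    s=ctrl.sense(); R=np.array(s['tool_rot']); p=np.array(s['tcp_pos'])
    cur=np.degrees(np.arctan2(R[1,0],R[0,0])); t=(cur-yaw+180)%360-180
    print('shift',(R.T@(np.array([x,y,z])-p)).round(1),'turn',round(t,1),'| now',p.round(1),'yaw',round(cur,1),'q',np.round(s['joints'],0),'w',round(s['gripper_width'],1),'t',s['time_s'],'F',np.round(s['force'],1),'ff',s['finger_force'])
if __name__=='__main__':
    a=list(map(float,sys.argv[1:])); go(*a)
E
python3 go.py 445 -186.6 80 8.1
```

```text
shift [ 383.9 -257.5  119.2] turn 6.4 | now [ 138.1 -532.3  199.1] yaw 14.5 q [-75.   5.  10.  95.  -0.  90.] w 85.2 t 0.35 F [-0.   0.9 -0.8] ff 0.0
```

Careful with the scale: shifts go in shares of 0.75 m and turns go in shares of 90 degrees. That gives: 384 mm is 0.512, -257.5 mm is -0.3433, 6.4 degrees is 0.0711.

apply_moves(moves=[[0.6, [0.512, -0.3433, 0.1587], 0.0711], [0.6, [0.512, -0.3433, 0.1587], 0.0711], [0.6, [0.512, -0.3433, 0.1587], 0.0711], [0.6, [0.512, -0.3433, 0.1587], 0.0711], [0.6, [0.512, -0.3433, 0.1587], 0.0711], [0.6, [0.512, -0.3433, 0.1587], 0.0711], [0.6, [0.512, -0.3433, 0.1587], 0.0711], [0.6, [0.512, -0.3433, 0.1587], 0.0711]])

```text
time_s: 1.35
tcp_pos: [446.3, -184.5, 79.6]
tool_rot: [[0.99, 0.143, -0.0], [0.143, -0.99, 0.0], [-0.0, -0.0, -1.0]]
force: [0.3, -1.0, -0.0]
gripper_width: 34.8
finger_force: 0.0
```

```bash
python3 go.py 445 -186.6 8 8.1
```

```text
shift [-1.6  1.9 71.6] turn 0.1 | now [ 446.3 -184.5   79.6] yaw 8.2 q [-22.  -5. -13.  82.   0. 149.] w 34.8 t 1.35 F [ 0.3 -1.  -0. ] ff 0.0
```

The measured pose is good, but joint 6 (149°) would exceed its range at the left mat. I'll use the half-turn grasp instead.

Converted, 2 mm is 0.0027, -1.6 mm is -0.0021, -80 degrees is -0.8889.

apply_moves(moves=[[0.6, [-0.0021, 0.0027, 0], -0.1111], [0.6, [-0.0021, 0.0027, 0], -0.2222], [0.6, [-0.0021, 0.0027, 0], -0.3333], [0.6, [-0.0021, 0.0027, 0], -0.4444], [0.6, [-0.0021, 0.0027, 0], -0.5556], [0.6, [-0.0021, 0.0027, 0], -0.6667], [0.6, [-0.0021, 0.0027, 0], -0.7778], [0.6, [-0.0021, 0.0027, 0], -0.8889]])

```text
time_s: 2.35
tcp_pos: [443.8, -188.9, 80.3]
tool_rot: [[0.027, 1.0, 0.0], [1.0, -0.027, -0.0], [-0.0, 0.0, -1.0]]
force: [0.1, -0.0, -0.6]
gripper_width: 34.2
finger_force: 0.0
```

Converted, -80 degrees is -0.8889.

apply_moves(moves=[[0.6, [0, 0, 0], -0.1111], [0.6, [0, 0, 0], -0.2222], [0.6, [0, 0, 0], -0.3333], [0.6, [0, 0, 0], -0.4444], [0.6, [0, 0, 0], -0.5556], [0.6, [0, 0, 0], -0.6667], [0.6, [0, 0, 0], -0.7778], [0.6, [0, 0, 0], -0.8889]])

```text
time_s: 3.35
tcp_pos: [443.8, -188.9, 80.3]
tool_rot: [[-0.98, 0.2, 0.0], [0.2, 0.98, 0.0], [-0.0, 0.0, -1.0]]
force: [0.1, 0.2, -0.1]
gripper_width: 34.4
finger_force: 0.0
```

Converted, 50 mm is 0.0667, 20 mm is 0.0267, -20 degrees is -0.2222.

apply_moves(moves=[[0.6, [0, 0, 0], -0.1111], [0.6, [0, 0, 0], -0.2222], [0.6, [0, 0, 0.0267], -0.2222], [0.6, [0, 0, 0.0667], -0.2222], [0.6, [0, 0, 0.0667], -0.2222], [0.6, [0, 0, 0.0667], -0.2222], [0.6, [0, 0, 0.0667], -0.2222], [0.6, [0, 0, 0.0667], -0.2222]])

```text
time_s: 4.35
tcp_pos: [444.3, -189.1, 31.1]
tool_rot: [[-0.99, -0.142, 0.001], [-0.142, 0.99, -0.0], [-0.001, -0.001, -1.0]]
force: [0.5, 0.2, 0.2]
gripper_width: 34.3
finger_force: 0.0
```

```bash
python3 go.py 445 -186.6 8 188.1; python3 -c "
from h import *
c=cap('side'); cv2.imwrite('pics/a.png',cv2.resize(c['image'][250:400,220:420],None,fx=4,fy=4))"
```

```text
shift [-1.   2.4 23.1] turn 0.0 | now [ 444.3 -189.1   31.1] yaw -171.9 q [-23.  -4. -18.  76.   0. -31.] w 34.3 t 4.35 F [0.5 0.2 0.2] ff 0.0
```

View pics/a.png

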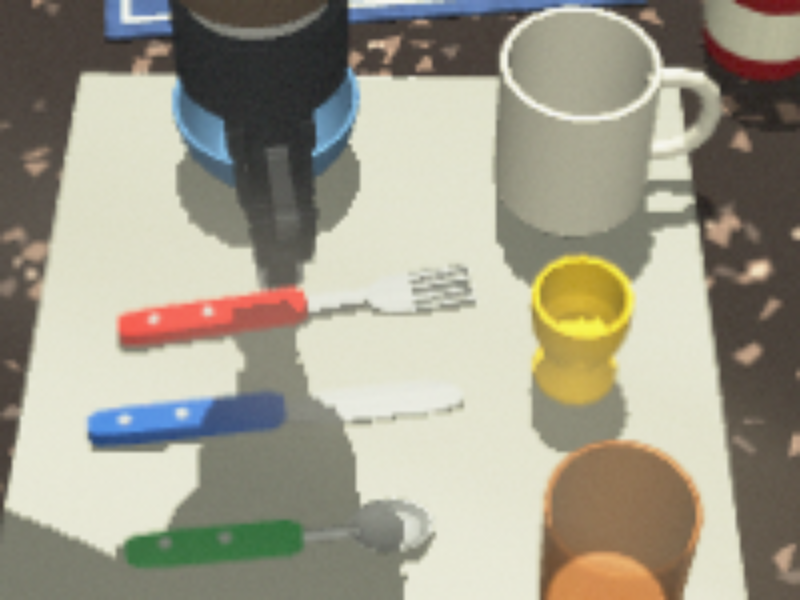

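The fingers straddle the red handle near its front end (crop (278,285)) and are clear of the knife. Descend, close and lift.

Converted, -70 mm is -0.0933, 23 mm is 0.0307.

apply_moves(moves=[[0.6, [-0.0013, 0.0027, 0.016], 0], [0.6, [-0.0013, 0.0027, 0.0307], 0], [0.6, [-0.0013, 0.0027, 0.0307], 0], [1, [-0.0013, 0.0027, 0.0307], 0], [1, [-0.0013, 0.0027, 0.0307], 0], [1, [-0.0013, 0.0027, 0.0307], 0], [1, [-0.0013, 0.0027, 0.0133], 0], [1, [-0.0013, 0.0027, -0.0933], 0]])

```text
time_s: 5.4
tcp_pos: [442.5, -185.9, 81.3]
tool_rot: [[-0.99, -0.142, -0.006], [-0.142, 0.99, 0.002], [0.005, 0.003, -1.0]]
force: [1.5, -0.9, 0.6]
gripper_width: 0.1
finger_force: 0.0
```

```bash
python3 go.py 435.7 343 100 183.2
```

```text
shift [-68.1 524.6 -17.4] turn 4.9 | now [ 442.5 -185.9   81.3] yaw -171.9 q [-23.  -5. -13.  82.   0. -31.] w 0.1 t 5.4 F [ 1.5 -0.9  0.6] ff 0.0
```

The gripper shut fully, so the grasp missed. I'll check.

Run:
```python
from meas import *
S=cap('side');T=cap('top')
COL['knife']=((100,130),)
print(rect(S,'fork',(230,300,350,355),13)); print(rect(T,'fork',(375,225,405,298),15))
print(rect(S,'knife',(235,335,300,370),13,smin=90,vmin=40))
cv2.imwrite('pics/b.png',cv2.resize(S['image'][250:400,220:420],None,fx=4,fy=4))
```

```text
{'n': 381, 'mean': array([ 413.1, -191.7], dtype=float32), 'ext': (np.float64(-46.4), np.float64(46.4)), 'mid': array([ 413.1, -191.7]), 'ang': np.float64(8.4), 'size': array([92.7, 21.2])}Traceback (most recent call last):
  File "<stdin>", line 4, in <module>
  File "meas.py", line 10, in rect
    m=mask(c,name,roi,**k); ys,xs=np.nonzero(m)
  File "meas.py", line 8, in mask
    n,l,st,_=cv2.connectedComponentsWithStats(z); k=1+st[1:,4].argmax(); return (l==k).astype(np.uint8)
                                                      ~~~~~~~~~~~~~~~^^
ValueError: attempt to get argmax of an empty sequence
```

The fork is unmoved; the fingers probably hadn't closed when the lift began. I'll retry with the closing separate from the lift.

Converted, 74 mm is 0.0987, 60 mm is 0.08.

apply_moves(moves=[[0.6, [0, 0, 0], 0], [0.6, [0, 0, 0], 0], [0.6, [-0.0013, 0.0013, 0.0533], 0], [0.6, [-0.0027, 0.0013, 0.08], 0], [0.6, [-0.0027, 0.0013, 0.0987], 0], [0.6, [-0.0027, 0.0013, 0.0987], 0], [0.6, [-0.0027, 0.0013, 0.0987], 0], [1, [-0.0027, 0.0013, 0.0987], 0]])

```text
time_s: 6.5
tcp_pos: [446.9, -185.8, 9.7]
tool_rot: [[-0.99, -0.142, 0.001], [-0.142, 0.99, -0.001], [-0.001, -0.001, -1.0]]
force: [0.1, 0.3, -0.6]
gripper_width: 17.2
finger_force: 0.0
```

apply_moves(moves=[[1, [0, 0, 0], 0], [1, [0, 0, 0], 0], [1, [0, 0, 0], 0], [1, [0, 0, 0], 0], [1, [0, 0, 0], 0], [1, [0, 0, 0], 0], [1, [0, 0, 0], 0], [1, [0, 0, 0], 0]])

```text
time_s: 7.5
tcp_pos: [446.3, -185.5, 8.8]
tool_rot: [[-0.99, -0.142, -0.0], [-0.142, 0.99, -0.0], [0.0, 0.0, -1.0]]
force: [-0.6, 0.1, 0.5]
gripper_width: -0.1
finger_force: 0.0
```

```bash
python3 go.py 435.7 343 100 183.2
python3 - <<'E'
from meas import *
S=cap('side');
cv2.imwrite('pics/b.png',cv2.resize(S['image'][250:400,220:420],None,fx=4,fy=4))
E
```

```text
shift [-64.3 524.7 -91.2] turn 4.9 | now [ 446.3 -185.5    8.8] yaw -171.9 q [-23.  -3. -20.  74.  -0. -31.] w -0.1 t 7.5 F [-0.6  0.1  0.5] ff 0.0
```

View pics/b.png

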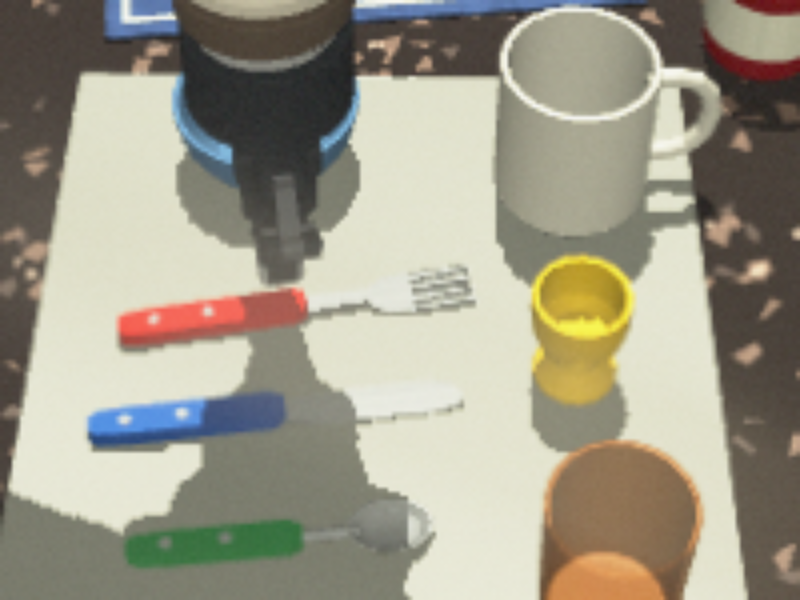

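Run:
```python
from meas import *
S=cap('side'); T=cap('top')
p=ctrl.sense()['tcp_pos']
for z in (0,10,20,30): print(z,(proj(S,[p+np.array([0,0,z])])-[220,250])*4)
print(onplane(S,[(290.7,318.8)],9),onplane(S,[(290.7,318.8)],20))
W=cap('wrist','w1')
```

```text
0 [[279.31328646 308.16678782]]
10 [[278.56562213 295.94260686]]
20 [[277.80779613 283.53263961]]
30 [[277.03961963 270.93294543]]
[[ 448.27227732 -164.98015111    9.        ]] [[ 448.61060292 -173.58388995   20.        ]]
```

View pics/w1.png

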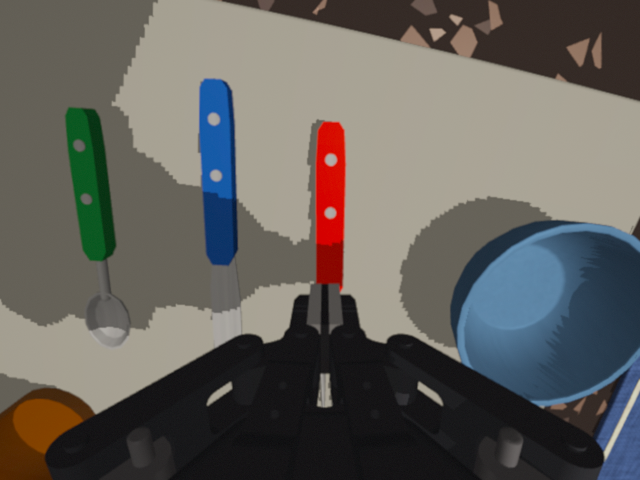

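Run:
```python
from meas import *
W=cap('wrist')
for z in (9,20,25,30,40): print(z,onplane(W,[(325,285)],z))
print('fork handle mid',onplane(W,[(330,205)],15), W['xyz'])
h=cv2.cvtColor(W['image'],cv2.COLOR_BGR2HSV)
print(rect(W,'fork',(300,110,360,300),15))
```

```text
9 [[ 453.03620849 -183.55464459    9.        ]]
20 [[ 447.68337798 -184.34557354   20.        ]]
25 [[ 445.2502732 -184.7050867   25.       ]]
30 [[ 442.81716842 -185.06459985   30.        ]]
40 [[ 437.95095886 -185.78362617   40.        ]]
fork handle mid [[ 404.54207153 -187.87593194   15.        ]] [ 367.92820648 -196.13011887  183.89588356]
{'n': 4511, 'mean': array([ 404.8, -188. ], dtype=float32), 'ext': (np.float64(-41.5), np.float64(49.1)), 'mid': array([ 408.6, -187.5]), 'ang': np.float64(7.9), 'size': array([90.6, 15.5])}
```

Converted, -10 mm is -0.0133, 4 mm is 0.0053.

apply_moves(moves=[[0.6, [0, 0, -0.0133], 0], [0.6, [0, 0, -0.0133], 0], [0.6, [0, 0, -0.0133], 0], [0.6, [0, 0, 0], 0], [0.6, [0, 0, 0.0053], 0], [0.6, [0, 0, 0.0053], 0], [0.6, [0, 0, 0.0053], 0], [0.6, [0, 0, 0.0053], 0]])

```text
time_s: 8.75
tcp_pos: [446.5, -185.6, 5.0]
tool_rot: [[-0.99, -0.142, 0.0], [-0.142, 0.99, -0.0], [-0.0, -0.0, -1.0]]
force: [-1.1, 0.3, 0.4]
gripper_width: 34.1
finger_force: 0.0
```

apply_moves(moves=[[0.6, [0, 0, 0.0013], 0], [0.6, [0, 0, 0.0027], 0], [0.6, [0, 0, 0.004], 0], [0.6, [0, 0, 0.0053], 0], [0.6, [0, 0, 0.0053], 0], [0.6, [0, 0, 0.0053], 0], [0.6, [0, 0, 0.0053], 0], [0.6, [0, 0, 0.0053], 0]])

```text
time_s: 9.75
tcp_pos: [446.4, -185.5, 0.8]
tool_rot: [[-0.99, -0.142, 0.0], [-0.142, 0.99, -0.0], [-0.0, -0.0, -1.0]]
force: [0.4, -0.3, -0.6]
gripper_width: 34.1
finger_force: 0.0
```

Run:
```python
from meas import *
S=cap('side');s=ctrl.sense();print(s['force'],s['tcp_pos'],s['gripper_width'])
cv2.imwrite('pics/c.png',cv2.resize(S['image'][250:350,250:350],None,fx=5.5,fy=5.5,interpolation=2))
```

```text
[ 0.47199789 -0.12381751  0.12268384] [ 446.38736837 -185.52614325    0.80823336] 34.322530109222186
```

View pics/c.png

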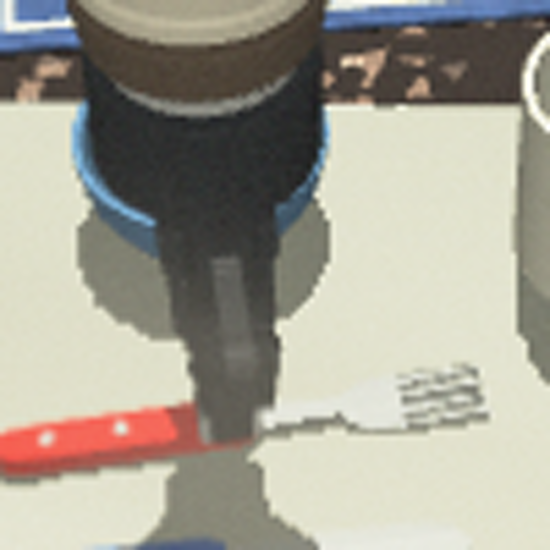

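Compared with the pictures, the fingertips sit about 15 mm higher than the reported TCP. The near finger's tip at crop (225,440) works out to z≈18 against a reported 0.8. I'll go lower, watching the force.

Converted, 7 mm is 0.0093, 6 mm is 0.008.

apply_moves(moves=[[0.6, [0, 0, 0.0013], 0], [0.6, [0, 0, 0.0027], 0], [0.6, [0, 0, 0.004], 0], [0.6, [0, 0, 0.0053], 0], [0.6, [0, 0, 0.0067], 0], [0.6, [0, 0, 0.008], 0], [0.6, [0, 0, 0.0093], 0], [0.6, [0, 0, 0.0093], 0]])

```text
time_s: 10.8
tcp_pos: [446.3, -185.5, -6.3]
tool_rot: [[-0.99, -0.142, -0.0], [-0.142, 0.99, 0.0], [0.0, 0.0, -1.0]]
force: [-0.3, -0.4, -0.2]
gripper_width: 34.0
finger_force: 0.0
```

apply_moves(moves=[[1, [0, 0, 0], 0], [1, [0, 0, 0], 0], [1, [0, 0, 0], 0], [1, [0, 0, 0], 0], [1, [0, 0, 0], 0], [1, [0, 0, 0], 0], [1, [0, 0, 0], 0], [1, [0, 0, 0], 0]])

```text
time_s: 11.8
tcp_pos: [446.4, -185.5, -6.2]
tool_rot: [[-0.99, -0.142, -0.0], [-0.142, 0.99, -0.0], [0.0, -0.0, -1.0]]
force: [-0.3, -0.1, -0.0]
gripper_width: -0.1
finger_force: 0.0
```

Run:
```python
from meas import *
S=cap('side');W=cap('wrist')
print(rect(S,'fork',(230,300,350,355),13))
a=cv2.resize(S['image'][290:350,250:330],None,fx=5,fy=5,interpolation=2); b=cv2.resize(W['image'][180:480,120:520],None,fx=1,fy=1)
cv2.imwrite('pics/d.png',np.hstack([a,b]))
```

```text
{'n': 348, 'mean': array([ 409.5, -192.9], dtype=float32), 'ext': (np.float64(-42.3), np.float64(50.0)), 'mid': array([ 413.3, -192.5]), 'ang': np.float64(5.6), 'size': array([92.7, 21.3])}
```

View pics/d.png

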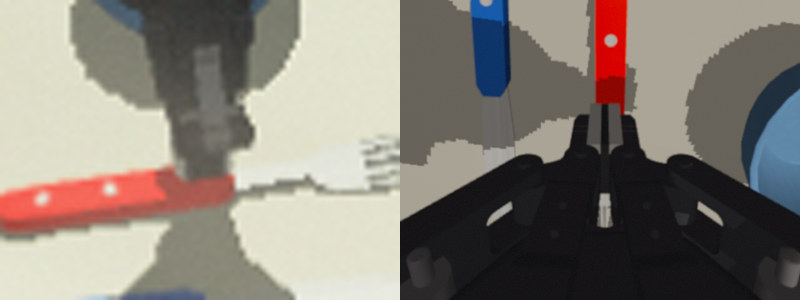

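The tips still sit just at the handle's top (crop (205,178), z≈14), so I'll go 6 mm lower.

Converted, -6 mm is -0.008, 4 mm is 0.0053.

apply_moves(moves=[[0.6, [0, 0, -0.008], 0], [0.6, [0, 0, -0.008], 0], [0.6, [0, 0, -0.008], 0], [0.6, [0, 0, 0], 0], [0.6, [0, 0, 0.0027], 0], [0.6, [0, 0, 0.0053], 0], [0.6, [0, 0, 0.008], 0], [0.6, [0, 0, 0.008], 0]])

```text
time_s: 12.9
tcp_pos: [446.3, -185.5, -12.4]
tool_rot: [[-0.99, -0.142, -0.0], [-0.142, 0.99, 0.0], [0.0, 0.0, -1.0]]
force: [-0.8, 0.8, 0.4]
gripper_width: 34.3
finger_force: 0.0
```

apply_moves(moves=[[1, [0, 0, 0], 0], [1, [0, 0, 0], 0], [1, [0, 0, 0], 0], [1, [0, 0, 0], 0], [1, [0, 0, 0], 0], [1, [0, 0, 0], 0], [1, [0, 0, 0], 0], [1, [0, 0, 0], 0]])

```text
time_s: 13.9
tcp_pos: [446.4, -185.5, -12.2]
tool_rot: [[-0.99, -0.142, 0.0], [-0.142, 0.99, 0.0], [-0.0, 0.0, -1.0]]
force: [0.0, 0.7, -0.2]
gripper_width: 0.4
finger_force: 0.0
```

Run:
```python
from meas import *
S=cap('side');g=S['image'].max(2)
print(g[312:340,284:300:2])
print(rect(S,'fork',(230,300,350,355),13))
p=ctrl.sense()['tcp_pos']
for z in (0,5,10,15,20): print(z,proj(S,[[p[0],p[1],z]]))
```

```text
[[ 94  93  93 118 118 116  89 180]
 [ 99  93  95 118 120 121 105 111]
 [ 95 102 105 114 117 121 114 114]
 [ 98 110 117 111 120 120  99  95]
 [114 110 101 109 117 117  92  94]
 [138  94  93  99 110 110  94  97]
 [145  93  92 102 113 116 100  97]
 [138  95  99 103 116 121 109  98]
 [164  97  97 101 114 114 102  96]
 [163  94  96  95 110 108 109 126]
 [160  94  95  95 104 102 148 198]
 [140 116  95  95  98 103 187 226]
 [167 145  95  96  96  99 180 231]
 [166 146  95  93 100  95 145 230]
 [168 149  99  95  99 104 149 230]
 [167 154 106 125 126 136 157 218]
 [173 165 141 169 170 161 154 137]
 [181 171 172 173 171 164 150 169]
 [170 173 170 169 166 157 134 224]
 [170 166 159 155 151 137 136 226]
 [151 148 136 135 136 138 137 226]
 [141 139 139 138 138 138 136 227]
 [136 137 137 139 137 138 139 225]
 [136 140 138 137 136 138 140 223]
 [137 136 135 138 137 136 136 224]
 [137 137 135 136 138 136 140 223]
 [137 137 141 139 140 137 139 201]
 [138 138 139 137 136 140 136 138]]
{'n': 327, 'mean': array([ 407.2, -193.2], dtype=float32), 'ext': (np.float64(-39.9), np.float64(51.8)), 'mid': array([ 413.1, -192.7]), 'ang': np.float64(5.0), 'size': array([91.9, 21.3])}
0 [[289.97548596 329.68356278]]
5 [[289.88337966 328.1811708 ]]
10 [[289.79065378 326.66749684]]
15 [[289.6973026  325.14242278]]
20 [[289.60332035 323.60582902]]
```

Redoing the geometry with the tips' near face at y≈-194, all three side pictures and the wrist ray give the same offset. The shut tips lie about 32 mm above the reported TCP. So the fork needs a reported z of about -25.

Converted, 12 mm is 0.016, 10 mm is 0.0133.

apply_moves(moves=[[0.6, [0, -0.0027, -0.0053], 0], [0.6, [0, -0.0027, -0.0053], 0], [0.6, [0, -0.0027, -0.0053], 0], [0.6, [0, -0.0027, 0.0027], 0], [0.6, [0, -0.0027, 0.0067], 0], [0.6, [0, -0.0027, 0.0107], 0], [0.6, [0, -0.0027, 0.0133], 0], [0.6, [0, -0.0027, 0.016], 0]])

```text
time_s: 14.95
tcp_pos: [446.7, -187.5, -24.3]
tool_rot: [[-0.99, -0.142, -0.0], [-0.142, 0.99, 0.0], [-0.0, 0.0, -1.0]]
force: [0.6, 0.5, -0.0]
gripper_width: 33.8
finger_force: 0.0
```

apply_moves(moves=[[1, [0, 0, 0], 0], [1, [0, 0, 0], 0], [1, [0, 0, 0], 0], [1, [0, 0, 0], 0], [1, [0, 0, 0], 0], [1, [0, 0, 0], 0], [1, [0, 0, 0], 0], [1, [0, 0, 0], 0]])

```text
time_s: 15.95
tcp_pos: [446.8, -187.6, -24.1]
tool_rot: [[-0.99, -0.142, 0.0], [-0.142, 0.99, -0.0], [-0.0, -0.0, -1.0]]
force: [-0.6, 0.5, 3.9]
gripper_width: 13.0
finger_force: 59.2
```

Gripped at 59 N. Lift and carry.

Converted, -90 mm is -0.12, -60 mm is -0.08.

apply_moves(moves=[[1, [0, 0, -0.0133], 0], [1, [0, 0, -0.04], 0], [1, [0, 0, -0.08], 0], [1, [0, 0, -0.12], 0], [1, [0, 0, -0.12], 0], [1, [0, 0, -0.12], 0], [1, [0, 0, -0.12], 0], [1, [0, 0, -0.12], 0]])

```text
time_s: 16.95
tcp_pos: [446.2, -187.3, 65.0]
tool_rot: [[-0.99, -0.142, -0.001], [-0.142, 0.99, 0.001], [0.001, 0.001, -1.0]]
force: [-0.0, 0.9, -1.0]
gripper_width: 13.1
finger_force: 58.8
```

```bash
python3 go.py 437.6 343 66 183.2
```

```text
shift [-66.6 526.2  -0.7] turn 4.9 | now [ 446.2 -187.3   65. ] yaw -171.9 q [-23.  -4. -14.  80.  -0. -31.] w 13.1 t 16.95 F [-0.   0.9 -1. ] ff 58.78032445907593
```

Converted, 460 mm is 0.6133, 400 mm is 0.5333, 4.9 degrees is 0.0544.

apply_moves(moves=[[1, [-0.008, 0.06, 0], 0.0056], [1, [-0.016, 0.1333, 0], 0.0111], [1, [-0.0267, 0.2107, 0], 0.0222], [1, [-0.0373, 0.2907, 0], 0.0333], [1, [-0.048, 0.3733, 0], 0.0444], [1, [-0.0587, 0.4533, 0], 0.0544], [1, [-0.0667, 0.5333, 0], 0.0544], [1, [-0.0773, 0.6133, 0], 0.0544]])

```text
time_s: 17.95
tcp_pos: [438.4, 278.1, 65.6]
tool_rot: [[-0.998, -0.057, 0.0], [-0.057, 0.998, -0.0], [-0.0, -0.0, -1.0]]
force: [1.1, -1.0, 0.1]
gripper_width: 12.8
finger_force: 58.9
```

```bash
python3 go.py 437.6 343 0 183.2
```

```text
shift [-2.9 64.9 65.6] turn 0.1 | now [438.4 278.1  65.6] yaw -176.7 q [ 32.   0. -10.  80.  -0.  29.] w 12.8 t 17.95 F [ 1.1 -1.   0.1] ff 58.85048568248749
```

Converted, 88 mm is 0.1173, 84 mm is 0.112.

apply_moves(moves=[[1, [-0.004, 0.0467, 0], 0], [1, [-0.004, 0.0867, 0], 0], [1, [-0.004, 0.0867, 0.04], 0], [1, [-0.004, 0.0867, 0.08], 0], [1, [-0.004, 0.0867, 0.1], 0], [1, [-0.004, 0.0867, 0.112], 0], [1, [-0.004, 0.0867, 0.1173], 0], [1, [-0.004, 0.0867, 0.1173], 0]])

```text
time_s: 18.95
tcp_pos: [438.6, 341.3, -21.7]
tool_rot: [[-0.998, -0.056, 0.001], [-0.056, 0.998, 0.0], [-0.001, 0.0, -1.0]]
force: [0.4, -1.1, -0.4]
gripper_width: 12.9
finger_force: 58.9
```

Run:
```python
from meas import *
S=cap('side');T=cap('top')
print(ctrl.sense()['tcp_pos'],ctrl.sense()['force'])
a=cv2.resize(S['image'][150:260,230:390],None,fx=3,fy=3,interpolation=2); b=cv2.resize(T['image'][185:295,180:310],None,fx=3,fy=3,interpolation=2)
cv2.imwrite('pics/e.png',np.hstack([a[:330],b[:330]])[:,:800])
```

```text
[438.69855077 341.42693547 -21.39050128] [-1.12496581 -0.45707247 -0.06943302]
```

View pics/e.png

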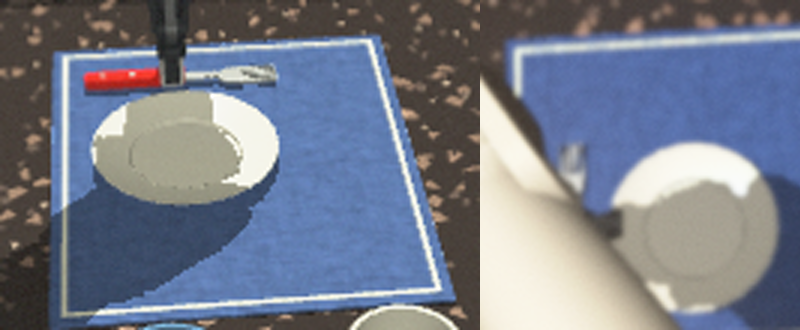

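The fork is held level to the left of the plate (side crop (180,77)), just above the mat. Lower the last 3 mm, release and rise.

Converted, -80 mm is -0.1067, -20 mm is -0.0267.

apply_moves(moves=[[1, [0, 0, 0.0027], 0], [1, [0, 0, 0.0047], 0], [1, [0, 0, 0.0047], 0], [0.7, [0, 0, 0.0047], 0], [0.7, [0, 0, 0.0047], 0], [0.7, [0, 0, 0.0047], 0], [0.7, [0, 0, -0.0267], 0], [0.7, [0, 0, -0.1067], 0]])

```text
time_s: 20.05
tcp_pos: [436.6, 339.8, 55.8]
tool_rot: [[-0.998, -0.057, -0.005], [-0.057, 0.998, -0.004], [0.005, -0.003, -1.0]]
force: [0.7, 0.0, 0.6]
gripper_width: 25.4
finger_force: 0.0
```

```bash
python3 - <<'E'
from meas import *
S=cap('side'); m=rect(S,'fork',(235,160,320,195),12); print(m)
d=np.radians(m['ang']); print('fork ctr',m['mid']+43*np.array([np.cos(d),np.sin(d)]))
E
python3 go.py 434.5 -248 60 185.1
```

```text
{'n': 198, 'mean': array([406.1, 331.7], dtype=float32), 'ext': (np.float64(-46.6), np.float64(46.3)), 'mid': array([405.9, 331.7]), 'ang': np.float64(3.6), 'size': array([92.8, 29.2])}
fork ctr [448.81514932 334.39999234]
shift [  38.8 -589.2    3.8] turn -1.9 | now [439.9 342.4  66.4] yaw -176.8 q [38.  5. -5. 80. -0. 35.] w 25.8 t 20.1 F [0.4 1.5 7.5] ff 0.0
```

Converted, -470 mm is -0.6267, -408 mm is -0.544, -1.9 degrees is -0.0211.

apply_moves(moves=[[0.6, [0.004, -0.0533, 0], 0], [0.6, [0.0107, -0.1333, 0], 0], [0.6, [0.016, -0.2133, 0], -0.0111], [0.6, [0.0213, -0.296, 0], -0.0211], [0.6, [0.0267, -0.3787, 0], -0.0211], [0.6, [0.032, -0.4613, 0], -0.0211], [0.6, [0.0373, -0.544, 0], -0.0211], [0.6, [0.0427, -0.6267, 0], -0.0211]])

```text
time_s: 21.1
tcp_pos: [432.8, -132.0, 58.0]
tool_rot: [[-0.996, -0.09, 0.001], [-0.09, 0.996, -0.0], [-0.001, -0.0, -1.0]]
force: [1.6, 0.5, 0.7]
gripper_width: 34.3
finger_force: 0.0
```

```bash
python3 go.py 434.5 -248 -25 185.1
```

```text
shift [   8.8 -115.7   83. ] turn 0.0 | now [ 432.8 -132.    58. ] yaw -174.9 q [-17.  -9. -19.  80.   0. -22.] w 34.3 t 21.1 F [1.6 0.5 0.7] ff 0.0
```

Converted, -115.7 mm is -0.1543, 8.8 mm is 0.0117.

apply_moves(moves=[[0.6, [0.0067, -0.08, 0], 0], [0.6, [0.0117, -0.1543, 0], 0], [0.6, [0.0117, -0.1543, 0], 0], [0.6, [0.0117, -0.1543, 0.0467], 0], [0.6, [0.0117, -0.1543, 0.0867], 0], [0.6, [0.0117, -0.1543, 0.104], 0], [0.6, [0.0117, -0.1543, 0.1093], 0], [0.6, [0.0117, -0.1543, 0.1093], 0]])

```text
time_s: 22.1
tcp_pos: [435.0, -245.9, -23.4]
tool_rot: [[-0.996, -0.09, 0.001], [-0.09, 0.996, -0.0], [-0.001, -0.001, -1.0]]
force: [0.8, 0.4, 0.3]
gripper_width: 33.9
finger_force: 0.0
```

apply_moves(moves=[[0.6, [0, 0, 0], 0], [1, [0, 0, 0], 0], [1, [0, 0, 0], 0], [1, [0, 0, 0], 0], [1, [0, 0, 0], 0], [1, [0, 0, 0], 0], [1, [0, 0, 0], 0], [1, [0, 0, 0], 0]])

```text
time_s: 23.1
tcp_pos: [435.0, -246.3, -23.3]
tool_rot: [[-0.996, -0.09, 0.001], [-0.09, 0.996, -0.001], [-0.001, -0.001, -1.0]]
force: [-2.0, 0.5, 4.6]
gripper_width: 12.7
finger_force: 59.1
```

Converted, -90 mm is -0.12, -60 mm is -0.08.

apply_moves(moves=[[1, [0, 0, -0.0133], 0], [1, [0, 0, -0.04], 0], [1, [0, 0, -0.08], 0], [1, [0, 0, -0.12], 0], [1, [0, 0, -0.12], 0], [1, [0, 0, -0.12], 0], [1, [0, 0, -0.12], 0], [1, [0, 0, -0.12], 0]])

```text
time_s: 24.1
tcp_pos: [434.1, -245.7, 65.0]
tool_rot: [[-0.996, -0.09, -0.001], [-0.09, 0.996, 0.001], [0.001, 0.001, -1.0]]
force: [-0.2, 0.5, -0.4]
gripper_width: 12.9
finger_force: 58.7
```

```bash
python3 - <<'E'
from meas import *
T=cap('top'); m=rect(T,'fork',(190,230,235,310),14); print(m)
d=np.radians(m['ang']); print('fork ctr',m['mid']+43*np.array([np.cos(d),np.sin(d)]))
E
python3 go.py 449.4 97.4 66 183.2
```

```text
{'n': 196, 'mean': array([405.2, 335.1], dtype=float32), 'ext': (np.float64(-45.6), np.float64(44.7)), 'mid': array([404.8, 335. ]), 'ang': np.float64(4.4), 'size': array([90.1, 17.3])}
fork ctr [447.67326835 338.29891821]
shift [-45.9 340.4  -0.6] turn 1.9 | now [ 434.2 -245.8   65.2] yaw -174.9 q [-30.  -2. -12.  80.   0. -35.] w 12.8 t 24.15 F [-1.  -0.1  0.1] ff 58.66625189781189
```

The top view puts the fork at (447.7, 338.3), 117 mm from the plate and straight. It's good. Now carry the knife.

Converted, 341 mm is 0.4547, 330 mm is 0.44, 1.9 degrees is 0.0211.

apply_moves(moves=[[1, [-0.008, 0.06, 0], 0.0056], [1, [-0.0173, 0.1333, 0], 0.0111], [1, [-0.028, 0.2107, 0], 0.0211], [1, [-0.0387, 0.2907, 0], 0.0211], [1, [-0.0493, 0.3733, 0], 0.0211], [1, [-0.0613, 0.44, 0], 0.0211], [1, [-0.0613, 0.4547, 0], 0.0211], [1, [-0.0613, 0.4547, 0], 0.0211]])

```text
time_s: 25.15
tcp_pos: [449.5, 98.1, 65.5]
tool_rot: [[-0.998, -0.058, -0.001], [-0.058, 0.998, -0.0], [0.001, -0.0, -1.0]]
force: [1.4, -0.5, -1.2]
gripper_width: 12.5
finger_force: 58.8
```

```bash
python3 go.py 449.4 98 -24.5 183.2
```

```text
shift [-0. -0. 90.] turn 0.1 | now [449.5  98.1  65.5] yaw -176.7 q [ 12.  -8. -17.  81.  -0.   9.] w 12.5 t 25.15 F [ 1.4 -0.5 -1.2] ff 58.81614625453949
```

apply_moves(moves=[[1, [0, 0, 0.0533], 0], [1, [0, 0, 0.0933], 0], [1, [0, 0, 0.1093], 0], [1, [0, 0, 0.116], 0], [1, [0, 0, 0.1193], 0], [1, [0, 0, 0.1193], 0], [0.7, [0, 0, 0.1193], 0], [0.7, [0, 0, 0.1193], 0]])

```text
time_s: 26.15
tcp_pos: [450.0, 97.9, -23.3]
tool_rot: [[-0.998, -0.057, 0.001], [-0.057, 0.998, 0.0], [-0.001, 0.0, -1.0]]
force: [-0.2, 0.4, 0.4]
gripper_width: 25.7
finger_force: 0.0
```

Converted, -90 mm is -0.12, -50 mm is -0.0667.

apply_moves(moves=[[0.7, [0, 0, 0], 0], [0.6, [0, 0, -0.02], 0], [0.6, [0, 0, -0.0667], 0], [0.6, [0, 0, -0.12], 0], [0.6, [0, 0, -0.12], 0], [0.6, [0, 0, -0.12], 0], [0.6, [0, 0, -0.12], 0], [0.6, [0, 0, -0.12], 0]])

```text
time_s: 27.15
tcp_pos: [449.3, 97.7, 65.5]
tool_rot: [[-0.998, -0.057, -0.001], [-0.057, 0.998, -0.0], [0.001, -0.0, -1.0]]
force: [-0.4, 0.0, -0.6]
gripper_width: 34.3
finger_force: 0.0
```

```bash
python3 go.py 440.5 -315.5 65 183.9
```

```text
shift [  32.1 -412.     0.7] turn -0.7 | now [449.3  97.7  65.5] yaw -176.8 q [ 12.  -8. -17.  81.  -0.   9.] w 34.3 t 27.15 F [-0.4  0.  -0.6] ff 0.0
```

Converted, -412 mm is -0.5493, -400 mm is -0.5333, -0.7 degrees is -0.0078.

apply_moves(moves=[[0.6, [0.0053, -0.06, 0], 0], [0.6, [0.0107, -0.14, 0], 0], [0.6, [0.016, -0.2213, 0], -0.0078], [0.6, [0.0227, -0.304, 0], -0.0078], [0.6, [0.0293, -0.3867, 0], -0.0078], [0.6, [0.036, -0.4667, 0], -0.0078], [0.6, [0.0427, -0.5333, 0], -0.0078], [0.6, [0.0427, -0.5493, 0], -0.0078]])

```text
time_s: 28.15
tcp_pos: [440.2, -317.8, 65.4]
tool_rot: [[-0.998, -0.066, -0.001], [-0.066, 0.998, 0.001], [0.001, 0.001, -1.0]]
force: [1.2, 0.8, 0.8]
gripper_width: 34.0
finger_force: 0.0
```

```bash
python3 - <<'E'
from meas import *
COL['knife']=((100,130),)
T=cap('top'); m=rect(T,'fork',(190,230,235,310),14); print(m)
h=cv2.cvtColor(T['image'],cv2.COLOR_BGR2HSV); print(h[262:300:3,280:300:3].tolist()[:6])
cv2.imwrite('pics/f.png',cv2.resize(T['image'][180:310,180:330],None,fx=4.5,fy=4.5,interpolation=2))
E
python3 go.py 440.2 -316 -24 183.9
```

```text
{'n': 196, 'mean': array([405.2, 335.1], dtype=float32), 'ext': (np.float64(-45.6), np.float64(44.7)), 'mid': array([404.8, 335. ]), 'ang': np.float64(4.4), 'size': array([90.1, 17.3])}
[[[113, 40, 127], [111, 115, 160], [110, 118, 171], [112, 115, 164], [111, 147, 191], [109, 172, 217], [111, 138, 142]], [[112, 70, 116], [112, 115, 166], [111, 119, 169], [111, 118, 164], [111, 145, 193], [110, 172, 215], [111, 140, 153]], [[110, 93, 118], [112, 117, 168], [111, 118, 168], [111, 119, 161], [111, 138, 190], [109, 172, 215], [111, 142, 160]], [[113, 106, 140], [111, 115, 168], [111, 117, 168], [112, 115, 175], [111, 136, 188], [110, 162, 214], [111, 147, 166]], [[112, 117, 161], [111, 118, 177], [111, 118, 166], [111, 121, 169], [111, 132, 186], [110, 109, 213], [111, 146, 173]], [[111, 119, 170], [110, 119, 172], [111, 118, 166], [111, 117, 166], [111, 132, 181], [109, 170, 217], [110, 160, 183]]]
shift [ 0.1  1.5 89.4] turn -0.1 | now [ 440.5 -317.6   65.4] yaw -176.2 q [-36.   4.  -6.  80.  -0. -40.] w 34.1 t 28.2 F [-0.5 -0.2 -0.7] ff 0.0
```

View pics/f.png

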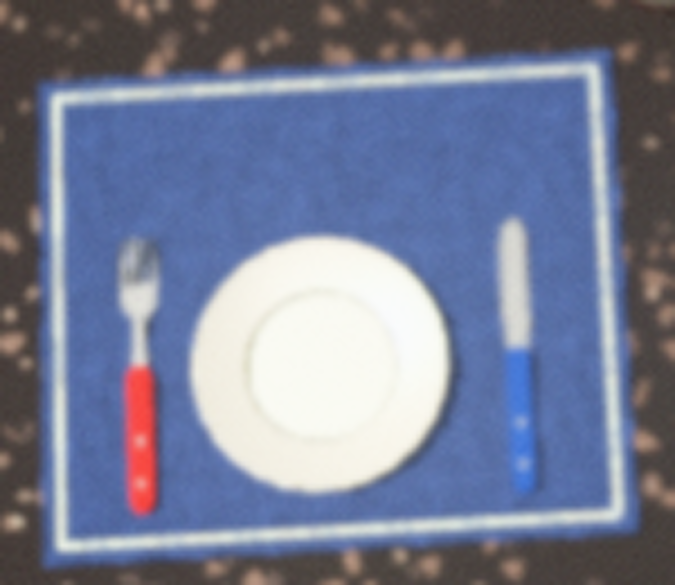

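The fork lies left of the plate (crop (140,375)) and the knife right of it ((518,355)). Both are straight, about 116 and 126 mm from the plate's centre at (320,363). Now the spoon.

Converted, 89 mm is 0.1187, 84 mm is 0.112.

apply_moves(moves=[[0.6, [0, 0.002, 0.0533], 0], [0.6, [0, 0.002, 0.0933], 0], [0.6, [0, 0.002, 0.112], 0], [0.6, [0, 0.002, 0.1187], 0], [0.6, [0, 0.002, 0.1187], 0], [1, [0, 0.002, 0.1187], 0], [1, [0, 0.002, 0.1187], 0], [1, [0, 0.002, 0.1187], 0]])

```text
time_s: 29.2
tcp_pos: [441.7, -314.3, -21.4]
tool_rot: [[-0.998, -0.069, 0.002], [-0.069, 0.998, -0.001], [-0.002, -0.001, -1.0]]
force: [-1.2, 1.2, 6.1]
gripper_width: 10.4
finger_force: 59.0
```

Converted, -90 mm is -0.12, -40 mm is -0.0533.

apply_moves(moves=[[1, [0, 0, 0], 0], [1, [0, 0, 0], 0], [1, [0, 0, 0], 0], [1, [0, 0, -0.0133], 0], [1, [0, 0, -0.0533], 0], [1, [0, 0, -0.12], 0], [1, [0, 0, -0.12], 0], [1, [0, 0, -0.12], 0]])

```text
time_s: 30.2
tcp_pos: [441.0, -313.9, 67.3]
tool_rot: [[-0.998, -0.069, 0.0], [-0.069, 0.998, -0.0], [-0.0, -0.0, -1.0]]
force: [-1.2, -0.3, -0.9]
gripper_width: 10.3
finger_force: 58.7
```

```bash
python3 - <<'E'
from h import *
T=cap('top')
f=lambda x,y,z: onplane(T,[(180+x/4.5,180+y/4.5)],z)[0,:2].round(1)
print('knife tip',f(512.5,218,8),'end',f(524.5,492,13)); print('fork tip',f(138,236,8),'end',f(142,514,13)); print('plate',f(321,363,21))
E
python3 go.py 575.6 223 66 273.2
```

```text
knife tip [549.2  97.9] end [369.5  88.9]
fork tip [538.1 342.2] end [356.4 332.1]
plate [451.9 219.2]
shift [-171.5  526.     0.8] turn -89.3 | now [ 440.6 -313.6   66.5] yaw -176.1 q [-35.   3.  -6.  80.  -0. -39.] w 10.2 t 30.25 F [-0.2 -0.8 -0.5] ff 58.674368262290955
```

Converted, 440 mm is 0.5867, 100 mm is 0.1333, -75 degrees is -0.8333.

apply_moves(moves=[[1, [-0.008, 0.06, -0.02], -0.0556], [1, [-0.016, 0.1333, -0.04], -0.1667], [1, [-0.0267, 0.2107, -0.04], -0.2778], [1, [-0.0533, 0.288, -0.04], -0.3889], [1, [-0.0867, 0.3653, -0.04], -0.5], [1, [-0.12, 0.44, -0.04], -0.6111], [1, [-0.1533, 0.5147, -0.04], -0.7222], [1, [-0.1867, 0.5867, -0.04], -0.8333]])

```text
time_s: 31.25
tcp_pos: [550.1, 136.7, 96.0]
tool_rot: [[-0.186, -0.983, -0.002], [-0.983, 0.186, -0.001], [0.001, 0.002, -1.0]]
force: [0.9, -1.4, -0.5]
gripper_width: 10.6
finger_force: 58.7
```

```bash
python3 go.py 575.4 224.5 66 273.2
```

```text
shift [-91.   -8.6  29.9] turn -13.9 | now [550.1 136.7  96. ] yaw -100.7 q [ 14.   7.   0.  84.  -0. -65.] w 10.6 t 31.25 F [ 0.9 -1.4 -0.5] ff 58.74755144119263
```

Converted, 116 mm is 0.1547, -8.6 mm is -0.0115, -13.9 degrees is -0.1544.

apply_moves(moves=[[1, [-0.06, -0.0053, 0.0067], -0.0778], [1, [-0.1213, -0.0115, 0.0267], -0.1544], [1, [-0.1213, -0.0115, 0.04], -0.1544], [1, [-0.1213, -0.0115, 0.0867], -0.1544], [1, [-0.1213, -0.0115, 0.1267], -0.1544], [1, [-0.1213, -0.0115, 0.1467], -0.1544], [1, [-0.1213, -0.0115, 0.1547], -0.1544], [1, [-0.1213, -0.0115, 0.1547], -0.1544]])

```text
time_s: 32.25
tcp_pos: [576.5, 222.2, -18.3]
tool_rot: [[0.049, -0.999, 0.0], [-0.999, -0.049, 0.0], [-0.0, -0.0, -1.0]]
force: [0.5, -0.4, 0.6]
gripper_width: 10.1
finger_force: 58.8
```

```bash
python3 go.py 575.4 224.5 -24 273.2
```

```text
shift [-2.3  1.   5.7] turn -0.4 | now [576.5 222.2 -18.3] yaw -87.2 q [ 21.  15.  -2.  72.  -0. -72.] w 10.1 t 32.25 F [ 0.5 -0.4  0.6] ff 58.78277599811554
```

Converted, -60 mm is -0.08, -10 mm is -0.0133.

apply_moves(moves=[[1, [-0.0027, 0.0013, 0.004], 0], [1, [-0.0027, 0.0013, 0.006], 0], [1, [-0.0027, 0.0013, 0.006], 0], [0.7, [-0.0027, 0.0013, 0.006], 0], [0.7, [-0.0027, 0.0013, 0.006], 0], [0.7, [-0.0027, 0.0013, 0.006], 0], [0.6, [-0.0027, 0.0013, -0.0133], 0], [0.6, [-0.0027, 0.0013, -0.08], 0]])

```text
time_s: 33.25
tcp_pos: [573.5, 223.7, 40.0]
tool_rot: [[0.05, -0.999, -0.005], [-0.999, -0.05, -0.002], [0.002, 0.005, -1.0]]
force: [0.8, 0.3, 1.1]
gripper_width: 34.2
finger_force: 0.0
```

```bash
python3 go.py 589 -228 66 183.2
```

```text
shift [451.9   7.  -25.3] turn 89.6 | now [573.5 223.7  40. ] yaw -87.2 q [ 21.  14.   3.  79.   0. -72.] w 34.2 t 33.25 F [0.8 0.3 1.1] ff 0.0
```

Converted, 390 mm is 0.52, 330 mm is 0.44.

apply_moves(moves=[[0, [0, 0, -0.0667], 0], [0, [0.04, 0, -0.0867], 0], [0, [0.12, 0.0013, -0.0867], 0], [0, [0.2, 0.0027, -0.0867], 0], [0, [0.28, 0.004, -0.0867], 0], [0, [0.36, 0.0053, -0.0867], 0], [0, [0.44, 0.0067, -0.0867], 0], [0, [0.52, 0.008, -0.0867], 0]])

```text
time_s: 34.25
tcp_pos: [588.5, -167.5, 107.7]
tool_rot: [[0.05, -0.999, 0.001], [-0.999, -0.05, -0.0], [0.0, -0.001, -1.0]]
force: [0.7, 0.9, -1.1]
gripper_width: 85.3
finger_force: 0.0
```

Converted, 62 mm is 0.0827, 30 mm is 0.04.

apply_moves(moves=[[0, [0.04, 0.0007, 0], 0], [0, [0.0827, 0.0013, 0], 0], [0, [0.0827, 0.0013, 0], 0], [0, [0.0827, 0.0013, 0], 0], [0, [0.0827, 0.0013, 0], 0], [0, [0.0827, 0.0013, 0], 0], [0, [0.0827, 0.0013, 0], 0], [0, [0.0827, 0.0013, 0], 0]])

```text
time_s: 35.25
tcp_pos: [590.7, -227.2, 106.3]
tool_rot: [[0.05, -0.999, 0.0], [-0.999, -0.05, -0.0], [0.0, -0.0, -1.0]]
force: [-0.2, 0.1, -0.4]
gripper_width: 85.3
finger_force: 0.0
```

```bash
python3 - <<'E'
from meas import *
W=cap('wrist','w2'); T=cap('top')
COL['spoon']=((45,85),)
print(rect(T,'spoon',(220,190,300,240),14,smin=70,vmin=35))
m=mask(W,'egg',(0,0,640,480)); cs,_=cv2.findContours(m,0,1); q=max(cs,key=cv2.contourArea)[:,0]
print(len(q),q.min(0),q.max(0)); P=onplane(W,q,65)[:,:2].astype(np.float32); print('egg wrist',cv2.fitEllipse(P),cv2.minAreaRect(P))
cv2.imwrite('pics/g.png',np.hstack([cv2.resize(W['image'],(480,360)),cv2.resize(T['image'][180:310,180:330],(320,360))]))
E
python3 go.py 589 -228 10 273.2
```

```text
{'n': 133, 'mean': array([578.3, 194.1], dtype=float32), 'ext': (np.float64(-38.6), np.float64(40.8)), 'mid': array([578.4, 193. ]), 'ang': np.float64(-86.8), 'size': array([15.1, 79.4])}
206 [293 206] [361 284]
egg wrist ((588.0211791992188, -226.70664978027344), (45.42527770996094, 56.912723541259766), 3.2595314979553223) ((589.566650390625, -226.71078491210938), (47.735172271728516, 55.12670135498047), 31.797016143798828)
shift [ 0.6  1.6 96.3] turn -0.4 | now [ 590.6 -227.3  106.3] yaw -87.2 q [ -21.   16.   12.   86.   -0. -114.] w 85.4 t 35.35 F [-0.6  0.5  0.8] ff 0.0
```

View pics/g.png

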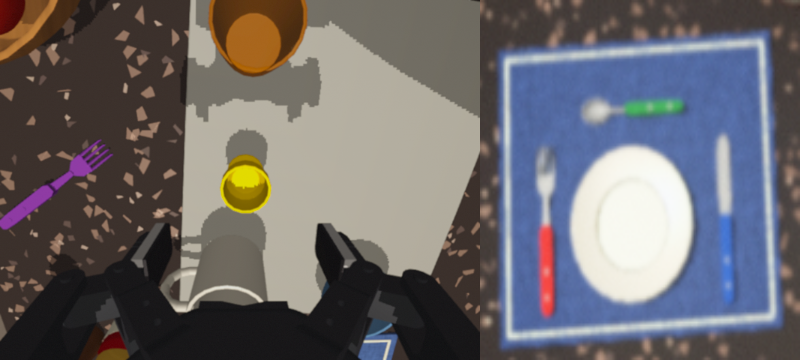

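The wrist view shows the egg cup at (245,190) centred between the open fingers. The top crop shows the spoon well placed behind the plate at (632,107). Descend on the egg cup.

Converted, 100 mm is 0.1333, 96 mm is 0.128.

apply_moves(moves=[[0, [0, 0.0021, 0.0533], 0], [0, [0, 0.0021, 0.0933], 0], [0, [0, 0.0021, 0.1173], 0], [0, [0, 0.0021, 0.128], 0], [0, [0, 0.0021, 0.1333], 0], [0, [0, 0.0021, 0.1333], 0], [0.2, [0, 0.0021, 0.1333], 0], [0.3, [0, 0.0021, 0.1333], 0]])

```text
time_s: 36.35
tcp_pos: [589.3, -227.7, 6.9]
tool_rot: [[0.05, -0.999, 0.001], [-0.999, -0.05, -0.0], [0.0, -0.001, -1.0]]
force: [0.8, -0.6, 0.2]
gripper_width: 59.6
finger_force: 0.0
```

apply_moves(moves=[[0.4, [0, 0, 0], 0], [0.6, [0, 0, 0], 0], [1, [0, 0, 0], 0], [1, [0, 0, 0], 0], [1, [0, 0, 0], 0], [1, [0, 0, 0], 0], [1, [0, 0, 0], 0], [1, [0, 0, 0], 0]])

```text
time_s: 37.35
tcp_pos: [589.2, -227.7, 7.0]
tool_rot: [[0.05, -0.999, 0.001], [-0.999, -0.05, -0.0], [0.0, -0.001, -1.0]]
force: [-2.5, 0.6, 5.6]
gripper_width: 45.5
finger_force: 61.5
```

Converted, -115 mm is -0.1533, -95 mm is -0.1267.

apply_moves(moves=[[1, [0, 0, -0.0067], 0], [1, [0, 0, -0.0333], 0], [1, [0, 0, -0.08], 0], [1, [0, 0, -0.1267], 0], [1, [0, 0, -0.1533], 0], [1, [0, 0, -0.1533], 0], [1, [0, 0, -0.1533], 0], [1, [0, 0, -0.1533], 0]])

```text
time_s: 38.35
tcp_pos: [588.5, -227.3, 120.1]
tool_rot: [[0.05, -0.999, -0.002], [-0.999, -0.05, 0.001], [-0.001, 0.002, -1.0]]
force: [0.5, 0.0, -1.1]
gripper_width: 46.1
finger_force: 61.4
```

```bash
python3 go.py 452 222 122 273.2
python3 - <<'E'
from meas import *
S=cap('side'); p=ctrl.sense()['tcp_pos']
m=mask(S,'egg',(330,180,420,330),smin=90,vmin=50); ys,xs=np.nonzero(m); print(xs.min(),xs.max(),ys.min(),ys.max(),p)
b=p[2]-7+5
a=np.linspace(0,2*np.pi,60)
q=proj(S,np.c_[p[0]+21*np.cos(a),p[1]+21*np.sin(a),np.full(60,b)]); print('pred foot',q.min(0),q.max(0))
for y in range(ys.max()-12,ys.max()+1,2): print(y,xs[ys==y].min(),xs[ys==y].max())
E
```

```text
shift [-455.5  114.1   -1.4] turn -0.4 | now [ 588.5 -227.3  120.1] yaw -87.2 q [ -21.   15.   13.   88.   -0. -114.] w 46.1 t 38.35 F [ 0.5  0.  -1.1] ff 61.42332264455035
356 384 273 314 [ 588.55864265 -227.35132937  120.15039123]
pred foot [355.42322092 296.92779537] [378.83413442 315.10422734]
302 356 378
304 356 379
306 356 378
308 357 378
310 358 377
312 360 375
314 365 371
```

The held cup's foot matches the TCP axis within about 2 mm.

Converted, -435 mm is -0.58, -273 mm is -0.364.

apply_moves(moves=[[1, [-0.06, 0.0147, 0], 0], [1, [-0.1333, 0.0333, 0], 0], [1, [-0.2093, 0.052, 0], 0], [1, [-0.2867, 0.072, 0], 0], [1, [-0.364, 0.0907, 0], 0], [1, [-0.4413, 0.1107, 0], 0], [1, [-0.5187, 0.1293, 0], 0], [1, [-0.58, 0.1467, 0], 0]])

```text
time_s: 39.4
tcp_pos: [456.4, 203.4, 120.8]
tool_rot: [[0.05, -0.999, -0.0], [-0.999, -0.05, -0.0], [0.0, 0.0, -1.0]]
force: [0.8, -0.1, -1.1]
gripper_width: 45.9
finger_force: 61.5
```

```bash
python3 go.py 452 220 14 273.2
```

```text
shift [-16.8   3.5 106.8] turn -0.3 | now [456.4 203.4 120.8] yaw -87.1 q [ 24.  -3.  -6.  86.   0. -69.] w 45.9 t 39.4 F [ 0.8 -0.1 -1.1] ff 61.538109448738396
```

Converted, 106 mm is 0.1413, 3.5 mm is 0.0047.

apply_moves(moves=[[1, [-0.0227, 0.0047, 0], 0], [1, [-0.0227, 0.0047, 0.0533], 0], [1, [-0.0227, 0.0047, 0.1], 0], [1, [-0.0227, 0.0047, 0.1267], 0], [1, [-0.0227, 0.0047, 0.136], 0], [1, [-0.0227, 0.0047, 0.1413], 0], [1, [-0.0227, 0.0047, 0.1413], 0], [1, [-0.0227, 0.0047, 0.1413], 0]])

```text
time_s: 40.4
tcp_pos: [453.8, 218.5, 16.1]
tool_rot: [[0.049, -0.999, 0.001], [-0.999, -0.049, 0.001], [-0.0, -0.001, -1.0]]
force: [-0.2, 0.5, -0.7]
gripper_width: 45.7
finger_force: 61.6
```

Converted, 3 mm is 0.004, 2.5 mm is 0.0033.

apply_moves(moves=[[1, [0, 0, 0.0013], 0], [1, [0, 0, 0.002], 0], [1, [0, 0, 0.0027], 0], [1, [0, 0, 0.0033], 0], [1, [0, 0, 0.004], 0], [1, [0, 0, 0.004], 0], [1, [0, 0, 0.004], 0], [1, [0, 0, 0.004], 0]])

```text
time_s: 41.4
tcp_pos: [453.3, 218.3, 12.3]
tool_rot: [[0.05, -0.999, 0.0], [-0.999, -0.05, 0.0], [-0.0, -0.0, -1.0]]
force: [-0.3, -0.4, -0.9]
gripper_width: 45.8
finger_force: 61.6
```

Converted, 1.2 mm is 0.0016, 0.6 mm is 0.0008.

apply_moves(moves=[[1, [0, 0, 0.0008], 0], [1, [0, 0, 0.0016], 0], [1, [0, 0, 0.0016], 0], [0.25, [0, 0, 0.0016], 0], [0.15, [0, 0, 0.0016], 0], [0, [0, 0, 0.0016], 0], [0, [0, 0, 0.0016], 0], [0, [0, 0, 0.0016], 0]])

```text
time_s: 42.4
tcp_pos: [453.3, 218.3, 11.1]
tool_rot: [[0.05, -0.999, 0.0], [-0.999, -0.05, 0.0], [-0.0, -0.0, -1.0]]
force: [0.3, -0.6, -0.0]
gripper_width: 85.3
finger_force: 0.0
```

Converted, -125 mm is -0.1667, -80 mm is -0.1067.

apply_moves(moves=[[0, [0, 0, -0.0133], 0], [0, [0, 0, -0.0533], 0], [0, [0, 0, -0.1067], 0], [0, [0, 0, -0.1667], 0], [0, [0, 0, -0.1667], 0], [0, [0, 0, -0.1667], 0], [0, [0, 0, -0.1667], 0], [0, [0, 0, -0.1667], 0]])

```text
time_s: 43.4
tcp_pos: [452.8, 218.1, 135.2]
tool_rot: [[0.05, -0.999, -0.001], [-0.999, -0.05, -0.001], [0.001, 0.001, -1.0]]
force: [-1.1, -0.3, -0.4]
gripper_width: 85.1
finger_force: 0.0
```

```bash
python3 go.py 587.5 -360 136 273.2
```

```text
shift [ 584.1 -105.8   -0.6] turn -0.4 | now [452.8 218.1 135.2] yaw -87.2 q [ 26.  -2.  -4.  88.  -0. -67.] w 85.1 t 43.4 F [-1.1 -0.3 -0.4] ff 0.0
```

Converted, 465 mm is 0.62, 105 mm is 0.14.

apply_moves(moves=[[0, [0.06, -0.0107, 0], 0], [0, [0.14, -0.0253, 0], 0], [0, [0.22, -0.04, 0], 0], [0, [0.3, -0.0547, 0], 0], [0, [0.38, -0.0693, 0], 0], [0, [0.46, -0.0827, 0], 0], [0, [0.54, -0.0973, 0], 0], [0, [0.62, -0.112, 0], 0]])

```text
time_s: 44.4
tcp_pos: [560.2, -244.0, 135.6]
tool_rot: [[0.049, -0.999, -0.0], [-0.999, -0.049, 0.0], [-0.0, 0.0, -1.0]]
force: [0.6, 0.7, 0.3]
gripper_width: 85.2
finger_force: 0.0
```

Converted, 118 mm is 0.1573, 60 mm is 0.08.

apply_moves(moves=[[0, [0.08, -0.0147, 0], 0], [0, [0.1573, -0.028, 0], 0], [0, [0.1573, -0.028, 0], 0], [0, [0.1573, -0.028, 0], 0], [0, [0.1573, -0.028, 0], 0], [0, [0.1573, -0.028, 0], 0], [0, [0.1573, -0.028, 0], 0], [0, [0.1573, -0.028, 0], 0]])

```text
time_s: 45.4
tcp_pos: [587.1, -358.5, 136.4]
tool_rot: [[0.05, -0.999, 0.0], [-0.999, -0.05, -0.0], [0.0, -0.0, -1.0]]
force: [0.5, -1.0, -0.1]
gripper_width: 85.5
finger_force: 0.0
```

```bash
python3 go.py 587.5 -360 36 273.2
python3 - <<'E'
from meas import *
W=cap('wrist'); T=cap('top')
cv2.imwrite('pics/i.png',np.hstack([cv2.resize(W['image'],(480,360)),cv2.resize(T['image'][180:310,180:330],(320,360))]))
E
```

```text
shift [  1.5  -0.3 100.4] turn -0.3 | now [ 587.1 -358.5  136.4] yaw -87.1 q [ -31.   24.   26.   92.    0. -124.] w 85.5 t 45.4 F [ 0.5 -1.  -0.1] ff 0.0
```

View pics/i.png

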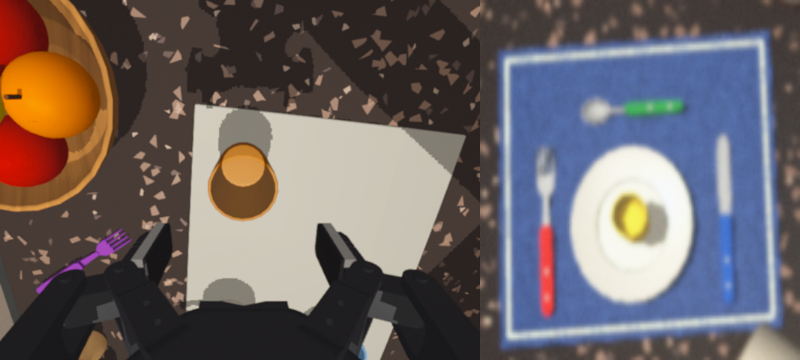

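The tumbler's rim (243,188) is midway between the fingers, and the egg cup stands centred on the plate (top crop (632,217)). I'll check by ray cast and then descend.

Run:
```python
from meas import *
W=cap('wrist'); T=cap('top'); print(onplane(W,[(324,250.5)],95)); print('basket near edge',onplane(T,[(476,170),(440,150)],60))
m=mask(T,'egg',(240,245,265,275)); ys,xs=np.nonzero(m); print('egg', onplane(T,[(180+632/320*150-225-0+0,0)],69)[0,:1]*0, xs.min(),xs.max(),ys.min(),ys.max())
print(proj(T,[[452.3,220.5,69]]),proj(T,[[452.3,220.5,9]]))
```

```text
[[ 586.41329889 -356.31612882   95.        ]]
basket near edge [[ 711.31876617 -436.36847574   60.        ]
 [ 773.03001633 -333.23104763   60.        ]]
egg [0.] 242 258 250 266
[[248.67713304 257.84022483]] [[251.39967743 261.16505267]]
```

Converted, 105 mm is 0.14, 102 mm is 0.136.

apply_moves(moves=[[0, [0.0013, 0, 0.0533], 0], [0, [0.0013, 0, 0.0867], 0], [0, [0.0013, 0, 0.1067], 0], [0, [0.0013, 0, 0.12], 0], [0, [0.0013, 0, 0.1293], 0], [0, [0.0013, 0, 0.136], 0], [0, [0.0013, 0, 0.14], 0], [0, [0.0013, 0, 0.14], 0]])

```text
time_s: 46.6
tcp_pos: [587.1, -359.8, 31.2]
tool_rot: [[0.05, -0.999, 0.0], [-0.999, -0.05, -0.0], [0.0, -0.0, -1.0]]
force: [-0.3, 1.0, -1.5]
gripper_width: 85.1
finger_force: 0.0
```

apply_moves(moves=[[0.15, [0, 0, 0], 0], [0.3, [0, 0, 0], 0], [1, [0, 0, 0], 0], [1, [0, 0, 0], 0], [1, [0, 0, 0], 0], [1, [0, 0, 0], 0], [1, [0, 0, 0], 0], [1, [0, 0, 0], 0]])

```text
time_s: 47.6
tcp_pos: [587.6, -360.1, 32.0]
tool_rot: [[0.05, -0.999, 0.001], [-0.999, -0.05, -0.001], [0.001, -0.001, -1.0]]
force: [1.9, 0.2, 5.1]
gripper_width: 63.7
finger_force: 66.8
```

Converted, -115 mm is -0.1533, -110 mm is -0.1467.

apply_moves(moves=[[1, [0, 0, -0.0053], 0], [1, [0, 0, -0.02], 0], [1, [0, 0, -0.0533], 0], [1, [0, 0, -0.1], 0], [1, [0, 0, -0.1467], 0], [1, [0, 0, -0.1533], 0], [1, [0, 0, -0.1533], 0], [1, [0, 0, -0.1533], 0]])

```text
time_s: 48.6
tcp_pos: [586.5, -359.5, 144.1]
tool_rot: [[0.05, -0.999, -0.002], [-0.999, -0.05, 0.001], [-0.002, 0.002, -1.0]]
force: [0.1, -0.4, -2.1]
gripper_width: 64.0
finger_force: 66.6
```

```bash
python3 go.py 602.3 102 146 273.2
python3 - <<'E'
from meas import *
S=cap('side'); p=ctrl.sense()['tcp_pos']
h=cv2.cvtColor(S['image'],cv2.COLOR_BGR2HSV); m=cv2.inRange(h,(3,110,30),(20,255,255)); m[:, :330]=0; m[:,430:]=0; m[420:]=0; m[:250]=0
n,l,st,_=cv2.connectedComponentsWithStats(m); k=1+st[1:,4].argmax(); print(st[k]); ys,xs=np.nonzero(l==k)
for y in range(ys.max()-16,ys.max()+1,3): print(y,xs[ys==y].min(),xs[ys==y].max())
a=np.linspace(0,2*np.pi,60); q=proj(S,np.c_[p[0]+29*np.cos(a),p[1]+29*np.sin(a),np.full(60,p[2]-31+5)]); print('pred foot',q.min(0),q.max(0))
E
```

```text
shift [-460.1  -38.6   -1.3] turn -0.4 | now [ 586.5 -359.5  144.1] yaw -87.2 q [ -32.   24.   27.   93.   -0. -124.] w 64.0 t 48.6 F [ 0.1 -0.4 -2.1] ff 66.57651213929057
[ 360  325   45   57 1669]
365 360 393
368 360 394
371 362 393
374 363 391
377 367 389
380 372 383
pred foot [357.64037421 354.53331522] [393.91028585 385.99032497]
```

Run:
```python
from meas import *
S=cap('side'); p=ctrl.sense()['tcp_pos']; a=np.linspace(0,2*np.pi,60)
for P in((587.5,-360,5),(588,-356,5)):
    q=proj(S,np.c_[P[0]+29*np.cos(a),P[1]+29*np.sin(a),np.full(60,P[2])]); print('start foot pred (measured x..394, bottom 417)',q.min(0),q.max(0))
g=S['image'][372:396,378]; print(g.tolist())
```

```text
start foot pred (measured x..394, bottom 417) [354.10987651 390.09488001] [386.89635271 420.03464619]
start foot pred (measured x..394, bottom 417) [354.16735974 388.11536949] [386.84741242 417.87074642]
[[88, 137, 201], [90, 138, 200], [93, 142, 204], [90, 137, 199], [90, 139, 200], [90, 139, 201], [94, 142, 203], [92, 141, 202], [89, 132, 188], [83, 114, 147], [85, 113, 140], [87, 111, 139], [111, 142, 160], [178, 205, 212], [205, 226, 226], [205, 225, 227], [206, 227, 227], [205, 227, 227], [205, 227, 227], [208, 229, 228], [209, 229, 229], [208, 228, 228], [209, 227, 228], [210, 229, 229]]
```

The held tumbler is about 3 mm towards +y of the TCP. Its bottom is at z≈118, clear of the mug (97).

Converted, -430 mm is -0.5733, -208 mm is -0.2773.

apply_moves(moves=[[1, [-0.0533, -0.004, 0], 0], [1, [-0.1267, -0.0107, 0], 0], [1, [-0.2, -0.016, 0], 0], [1, [-0.2773, -0.0227, 0], 0], [1, [-0.3547, -0.0293, 0], 0], [1, [-0.432, -0.036, 0], 0], [1, [-0.5067, -0.0427, 0], 0], [1, [-0.5733, -0.048, 0], 0]])

```text
time_s: 49.7
tcp_pos: [601.2, 73.5, 145.4]
tool_rot: [[0.05, -0.999, -0.001], [-0.999, -0.05, -0.0], [0.0, 0.001, -1.0]]
force: [0.8, -0.3, -2.1]
gripper_width: 63.7
finger_force: 66.8
```

```bash
python3 go.py 601.5 98 31 273.2
```

```text
shift [-24.5  -1.6 114.4] turn -0.3 | now [601.2  73.5 145.4] yaw -87.1 q [  7.  12.  12.  90.   0. -86.] w 63.7 t 49.7 F [ 0.8 -0.3 -2.1] ff 66.80162502452731
```

apply_moves(moves=[[1, [-0.02, -0.0013, 0], 0], [1, [-0.0327, -0.0021, 0.0133], 0], [1, [-0.0327, -0.0021, 0.0667], 0], [1, [-0.0327, -0.0021, 0.1067], 0], [1, [-0.0327, -0.0021, 0.1333], 0], [1, [-0.0327, -0.0021, 0.1453], 0], [1, [-0.0327, -0.0021, 0.1493], 0], [1, [-0.0327, -0.0021, 0.1493], 0]])

```text
time_s: 50.7
tcp_pos: [602.4, 95.7, 34.6]
tool_rot: [[0.049, -0.999, 0.001], [-0.999, -0.049, 0.0], [-0.0, -0.001, -1.0]]
force: [-0.3, 0.6, -2.3]
gripper_width: 63.5
finger_force: 66.8
```

Converted, 2.2 mm is 0.0029, 1.8 mm is 0.0024.

apply_moves(moves=[[1, [0, 0, 0.0008], 0], [1, [0, 0, 0.0016], 0], [1, [0, 0, 0.0024], 0], [1, [0, 0, 0.0029], 0], [1, [0, 0, 0.0029], 0], [1, [0, 0, 0.0029], 0], [1, [0, 0, 0.0029], 0], [1, [0, 0, 0.0029], 0]])

```text
time_s: 51.7
tcp_pos: [602.1, 96.0, 31.9]
tool_rot: [[0.05, -0.999, -0.0], [-0.999, -0.05, -0.0], [0.0, 0.0, -1.0]]
force: [-0.2, 0.3, -3.0]
gripper_width: 63.8
finger_force: 66.8
```

Converted, 1.2 mm is 0.0016, 0.6 mm is 0.0008.

apply_moves(moves=[[1, [0, 0, 0.0008], 0], [1, [0, 0, 0.0016], 0], [1, [0, 0, 0.0016], 0], [1, [0, 0, 0.0016], 0], [0.2, [0, 0, 0.0016], 0], [0.1, [0, 0, 0.0016], 0], [0, [0, 0, 0.0016], 0], [0, [0, 0, 0.0016], 0]])

```text
time_s: 52.7
tcp_pos: [602.1, 96.0, 30.7]
tool_rot: [[0.05, -0.999, 0.0], [-0.999, -0.05, 0.0], [-0.0, -0.0, -1.0]]
force: [-0.2, -0.5, -0.3]
gripper_width: 85.3
finger_force: 0.0
```

Converted, 180 mm is 0.24, 120 mm is 0.16.

apply_moves(moves=[[0, [0, 0, 0], 0], [0, [0, 0, -0.0133], 0], [0, [0, 0, -0.0533], 0], [0, [0, 0, -0.1067], 0], [0, [0, 0, -0.1467], 0], [0, [0.08, 0, -0.1467], 0], [0, [0.16, 0, -0.1467], 0], [0, [0.24, 0, -0.1467], 0]])

```text
time_s: 53.7
tcp_pos: [611.1, -85.4, 141.7]
tool_rot: [[0.05, -0.999, 0.001], [-0.999, -0.05, -0.0], [0.0, -0.001, -1.0]]
force: [1.8, 0.8, -0.1]
gripper_width: 85.4
finger_force: 0.0
```

apply_moves(moves=[[0, [0.08, 0, 0], 0], [0, [0.16, 0, 0], 0], [0, [0.24, 0, 0], 0], [0, [0.32, 0, 0], 0], [0, [0.32, 0, 0], 0], [0, [0.32, 0, 0], 0], [0, [0.32, 0, 0], 0], [0, [0.32, 0, 0], 0]])

```text
time_s: 54.7
tcp_pos: [623.3, -322.2, 141.3]
tool_rot: [[0.051, -0.999, 0.001], [-0.999, -0.051, -0.0], [0.0, -0.001, -1.0]]
force: [-0.3, 0.9, -0.4]
gripper_width: 85.3
finger_force: 0.0
```

Run:
```python
from meas import *
T=cap('top');S=cap('side')
h=cv2.cvtColor(T['image'],cv2.COLOR_BGR2HSV); m=cv2.inRange(h,(3,110,30),(22,255,255)); m[:, :270]=0; m[:,320:]=0; m[240:]=0; m[:185]=0
ys,xs=np.nonzero(m); print('tum bbox',xs.min(),xs.max(),ys.min(),ys.max())
a=np.linspace(0,2*np.pi,60)
q=np.vstack([proj(T,np.c_[602.3+r*np.cos(a),100.6+r*np.sin(a),np.full(60,z)]) for r,z in((29,4.),(33,94.))]); print('pred',q.min(0),q.max(0))
cv2.imwrite('pics/z.png',np.hstack([cv2.resize(T['image'][180:310,180:330],(400,350),interpolation=2),cv2.resize(S['image'][120:300,220:420],(400,350),interpolation=2)]))
```

```text
tum bbox 285 303 191 218
pred [279.75763772 192.03949136] [303.30900134 220.7750864 ]
```

View pics/z.png

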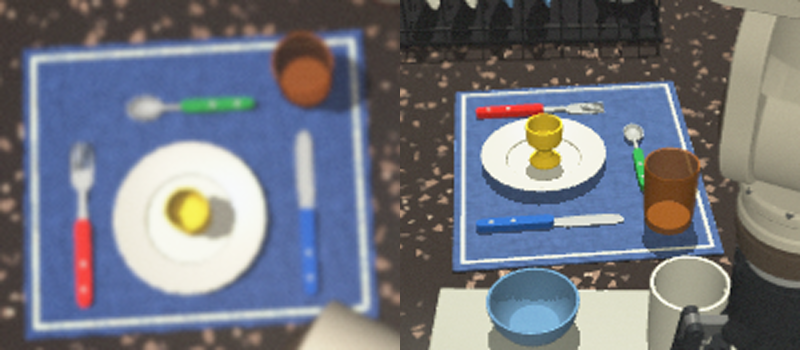

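The top view shows the fork (83,225), knife (306,215), spoon (190,106), egg cup (190,210) and tumbler foot (305,80) all in place and upright. The tumbler is about 145 mm ahead of the knife's middle. Nothing touches the robot, so I'll hand in.

```bash
python3 -c "
from cell import ctrl
print(ctrl.finish_job())"
```

```text
the job is handed in; nothing more can be done
None
```

The breakfast place is laid and handed in at about 55 s; the last pictures showed all five things in place and upright, but the hand-in returned no verdict.

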